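Level the bin stand and hold the spirit level down

ROBOT

A 6-joint arm with a two-finger parallel gripper is mounted at the origin on the work surface. World frame = base frame: x ahead of the robot, y to its left, z up, the work surface at z = 0. Lengths are in m, angles in rad, forces in N, time in s.
With the tool pointing down it reaches from about 0.35 to 0.775 m from the base axis. Payload 5.5 kg.
Tool frame: the origin (TCP) lies on the mounting face of the last link; the fingertips stand 173 mm ahead of it and the grasp point (between the pads) lies 155 mm ahead of it; z points along the fingers, y is the direction in which the jaws open and shut (so a half turn about z gives the same grasp; the last joint's range is limited). The gripper opens to 85 mm and grips with 20 to 120 N. Pads are 22 mm wide; open, the fingers measure 114 mm over their backs; the gripper's body (76 mm by 85 mm) begins 54 mm behind the grasp point. The pads swing forward as they close: fully open they stand 13 mm farther back than shut.
Start: joints at [1.182, 0.313, 0.046, 1.304, 0, 1.431], TCP at [0.142, 0.557, 0.405] pointing down, gripper open.
Joint ranges: [-2.76, 2.76], [-0.86, 1.69], [-1.03, 1.26], [-2.2, 2.34], [-1.47, 1.5], [-3.14, 3.14]. Speed limits (rad/s): [2.57, 2.57, 3.14, 3.14, 3.14, 3.14].

INTERFACE

Orientations are given as a unit quaternion [w, x, y, z].
In Python, from workcell import get_state, eyes, env gives the robot as it stands. The module is installed in compiled form; this text tells all that it offers.
- The arm moves only by the tool carry_out, never from a script. Its argument "motion" is a list of rows, each an object of numbers: "jaw": the opening, from -1 (shut) to 1 (fully open); "tx", "ty", "tz": the shift along the tool's x, y, z in cm; "wx", "wy", "wz": the turn, a rotation vector about the tool's x, y, z in degrees. In form: [{"jaw": .., "tx": .., "ty": .., "tz": .., "wx": .., "wy": .., "wz": ..}, ...]. A call has 1 to 20 rows; each row shifts and turns the commanded pose from where the row before left it, along the tool's axes as they then stand; what a row does not reach is not made up. A row lasts 1/8 s, in which the tool goes at most 62.5 mm and 10.7 degrees, less where a joint would pass 70% of its speed; a pose out of reach is approached as far as the arm can. A call with a gripper value outside its range is refused whole. The fingers move at their own pace and stop on an object; "force" is the grip in N (left out, the last holds). Time passes only in rows, so rows that do not move let the fingers close. It gives the time, the measured TCP pose, the force and the opening at its end, in the units of the state.
- get_state(): the state, without advancing time (a new reading comes with each control period).
- eyes.read_camera(name): name is "scene" or "side" or "wrist"; returns the picture (384x512x3 uint8, blue, green, red); there is no depth.
- eyes.calibration(name): a dict with "K" (3x3 intrinsics, pixels), "camera_from_world" (4x4, takes a point from world to camera coordinates). Camera axes: x right, y up, looking along -z (the intrinsics and any distortion apply to the point x, -y, -z); pixel columns grow to the right and rows downward; lengths in m; the calibration is good to about 2 mm. A picture is of the moment at which its call begins: read the wrist's pose just before it. calibration takes no time and is no camera call; for the wrist camera it gives the pose at the moment of the call.
- env.hand_in(): hands the job in, once; it reports no verdict.
The state is a dict: "clock": time; "joint_pos": joint angles; "qvel": joint speeds; "tau": joint torques, N m; "tcp_pos": TCP position; "orientation": TCP orientation; "wrist_force": force on the tool from outside, world axes, zero at the start; "ft_torque": the same for the moment, N m; "finger_gap": finger opening in m.
Only numpy, scipy, OpenCV 4.12 (cv2) and the standard library are available. Lean on these libraries where they do the work, as an engineer would, in place of code of your own. Each camera call takes 0.05 s, during which the arm holds its last target.

TASK

Lay the spirit level on the bin stand's shelf, in the clear lane in front of the red bins, along the shelf and midway between its hinged end and the black wing knob, and let go of it. Then turn the wing knob of the levelling foot until the bubble stands centred between the two black lines, and let go of the knob. Last, press down firmly on the top of the level, bubble still centred, and finish while pressing, without letting go; leave everything else where it is.

Things in the scene. Friction and masses are not known exactly. Their poses are not given: they have to be found in the camera images.
- level: Spirit level: aluminium bar 180 long, 24 wide, 42 mm high, 0.25 to 0.45 kg, black end caps, standing upright on the bench. Origin: centre of its underside; x along it, z up. The middle 60 mm of its top is a notch with the clear yellow-green vial (60 long, 16 mm thick, top at 39 mm); press on either flat end of the top (30 to 90 mm from the middle, height 42 mm), with up to 30 N.
- bubble (a joint): Bubble in the vial, white, 12 mm long: distance of its middle from the vial's middle in m, positive to the level's +x. It floats to the higher end, 0.5 mm per 0.001 rad of tip, at most 19 mm, settling in about 1.2 s. The black lines are 9 mm either side of the middle: the bubble lies between them within 3 mm of 0.
- stand: Bin stand, fixed to the bench, with the shelf, bins and foot it carries. Origin on the bench under the shelf's middle; y along the shelf towards the knob, x towards the bins; its place and yaw (up to 0.3 rad) vary. The shelf is grey steel, 200 by 350 mm, its face 95 mm above the bench when level. At the start the knob end is low by 0.016 to 0.032 rad.
- lane (a point): Where the level's middle goes: middle of the clear lane on the shelf's upper face, on the robot's side of the four red bins (55 mm high, beginning 65 mm from the lane's middle line). y along the lane towards the knob, x across it towards the bins, z out of the face; it tips with the shelf.
- pivot_end (a point): Point on the shelf's face over the hinge, on the lane's middle line, 130 mm from lane, away from the knob. The shelf tips about the level line through here across the lane.
- foot_grip (a point): Grip point of the black wing knob on the foot's vertical screw, 170 mm from lane, always 137 mm above the bench. Upright bar 46 long (own x), 14 thick (y), from 20 below to 14 mm above this point; shelf face 32 to 52 mm below it. Clockwise from above raises the knob end, 0.0127 rad per rad; stiff (0.2 N m, up to 0.3 under load), stays as left, turns 2 rad and more past level.
- offcut: Bystander: plain aluminium channel offcut, open on top, 180 by 24 by 40 mm, no vial, no end caps. The level and this swap places from start to start. Origin under its centre, x along it.
- jar: Bystander: screw-top jar, 54 mm across, 70 mm high; origin under its centre.
- hinge: Bystander: flat steel butt hinge lying open, 78 by 60 mm, 10 mm thick at the knuckle; origin under its centre.
- tape: Bystander: cardboard-coloured tape roll lying flat, 56 mm across, 20 mm high; origin under its centre.
- carton: Bystander: small carton 90 by 60 by 45 mm; origin under its centre.
- driver: Bystander: screwdriver lying flat, 200 mm long; origin under its middle.
- loose_bin: Bystander: red stock bin standing on the bench, 130 by 90 by 60 mm; origin under its centre.
Not all that is in view belongs to the job. Leave any orange or purple look-alike of the level alone.

How it is judged:
On the way, in this order (a step that is already met when the one before it is completed fails the run):
1. the level lies in the lane, along the shelf, let go (x of level in the frame of lane between -0.03 and 0.03 m and y of level in the frame of lane between -0.035 and 0.035 m and z of level in the frame of lane between -0.006 and 0.006 m and angle between the x axis of level and the y axis of lane, either way round below 0.12 rad and angle between the z axis of level and the z axis of lane, either way round below 0.05 rad and contact force between the fingers and level below 0.1 N), for 0.5 s.
2. with the level lying there, the bubble is centred by turning the foot, and the knob is let go (all of step 1 and value of joint bubble between -0.003 and 0.003 m and contact force between the fingers and stand below 0.1 N), for 0.5 s.
At the end, for the whole second after the job is handed in: Level flat on the shelf in the lane (30 mm across, 35 mm along, 0.12 rad of the lane), bubble within 3 mm of the middle; fingers still pressing it down with over 4 N and over 7.5 N between level and shelf, all still, the arm not on the stand itself (x of level in the frame of lane between -0.03 and 0.03 m and y of level in the frame of lane between -0.035 and 0.035 m and z of level in the frame of lane between -0.006 and 0.006 m and angle between the x axis of level and the y axis of lane, either way round below 0.12 rad and angle between the z axis of level and the z axis of lane, either way round below 0.05 rad and value of joint bubble between -0.003 and 0.003 m and contact force between the fingers and level above 4 N and contact force between level and stand above 7.5 N and contact force between the arm and stand below 1 N and linear speed of level below 0.01 m/s); the arm keeps its last pose, push and grip.
It fails at once if the level is dropped (contact force between the fingers and level below 0.1 N and linear speed of level above 0.5 m/s).
It fails at once if a bystander is shoved (more than 30 mm) (distance of any of offcut, jar, hinge, tape, carton, driver, loose_bin from where it was at the start of the episode above 0.03 m).
It also fails if it takes over 72 s, if anything falls off the work surface, if the arm or the gripper's body presses on something with over 40 N, if the wrist force passes 120 N, or if a joint passes its speed limit or range.

## Working session

There is one attempt and no reset: what is moved stays moved. The work goes in short steps, Python scripts to look and compute and a tool call to move; the robot and the scene stay as the last step left them, time stands still between calls to the robot, and variables do not carry over. Pictures are saved under pics/ and viewed, and the job is handed in when it is done.

Besides the shell and the picture viewer there is one more tool, called after "Call:" in YAML: its name, and indented under it one key for each argument. carry_out: Moves the arm, as the interface text tells. Its arguments: {"type":"object","properties":{"motion":{"type":"array"},"force":{"type":"number"}},"required":["motion"]}

```bash
mkdir -p pics; cat > h.py <<'E'
from workcell import get_state, eyes, env
import numpy as np, cv2
def shot(n,f):
    im=np.array(eyes.read_camera(n)); cv2.imwrite('pics/'+f,im); return im
E
python3 - <<'E'
from h import *
s=get_state(); print(s)
for n in ['scene','side','wrist']:
    c=eyes.calibration(n); print(n,{k:np.round(v,4).tolist() if not isinstance(v,str) else v for k,v in c.items()})
    shot(n,n+'0.png')
E
```

```text
{'clock': 0.0, 'joint_pos': array([1.18238045e+00, 3.14001739e-01, 4.49826013e-02, 1.30359868e+00,
       2.16749106e-05, 1.43119696e+00]), 'qvel': array([-0.00053299,  0.00148402, -0.00112487, -0.00129547, -0.00042241,
       -0.00035971]), 'tau': array([ 5.11730195e-04, -4.80630362e+01,  2.98530149e+01,  1.94005662e-02,
       -5.91587263e-05, -1.52090240e-05]), 'tcp_pos': array([0.14152934, 0.55710828, 0.4038093 ]), 'orientation': array([-2.48121730e-04,  1.24087541e-01,  9.92270857e-01, -8.76359898e-04]), 'wrist_force': array([ 0.19406127,  0.08488805, -0.05201442]), 'ft_torque': array([-0.02129847, -0.04571024, -0.02935476]), 'finger_gap': 0.08573843615591731}
scene {'K': [[428.239, 0.0, 252.2503], [0.0, 428.239, 199.9236], [0.0, 0.0, 1.0]], 'camera_from_world': [[0.294, 0.9557, -0.0171, -0.1289], [-0.7418, 0.2394, 0.6264, 0.2896], [0.6028, -0.1714, 0.7793, -1.7571], [0.0, 0.0, 0.0, 1.0]]}
side {'K': [[349.7096, 0.0, 257.6531], [0.0, 349.7096, 190.8451], [0.0, 0.0, 1.0]], 'camera_from_world': [[0.8286, -0.5598, -0.0086, -0.418], [0.4013, 0.5833, 0.7062, -0.2781], [-0.3903, -0.5886, 0.7079, -0.9916], [0.0, 0.0, 0.0, 1.0]]}
wrist {'K': [[300.4928, 0.0, 252.0355], [0.0, 300.4928, 191.2924], [0.0, 0.0, 1.0]], 'camera_from_world': [[0.2455, 0.9694, -0.0012, -0.5746], [-0.9155, 0.2315, -0.329, 0.0433], [-0.3186, 0.0818, 0.9443, -0.3816], [0.0, 0.0, 0.0, 1.0]]}
```

View pics/scene0.png

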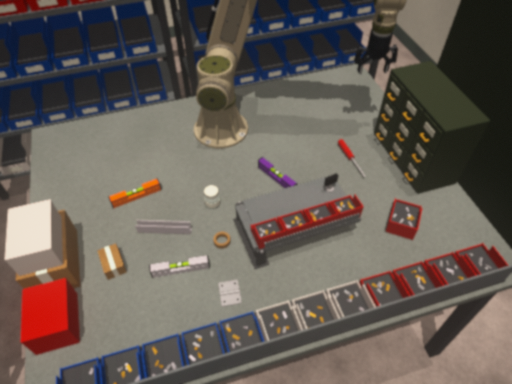

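View pics/side0.png

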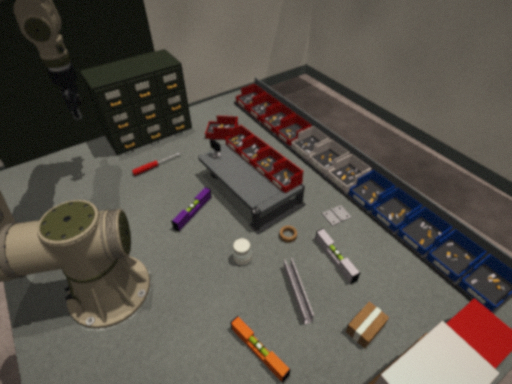

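View pics/wrist0.png

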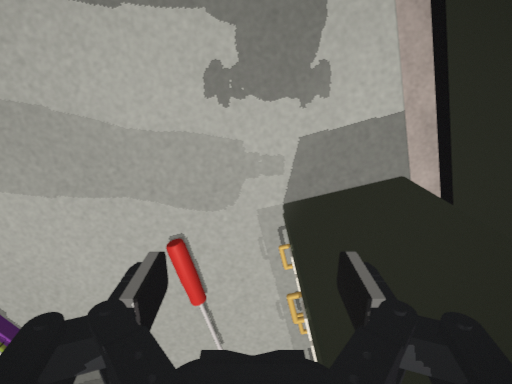

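Candidates in the scene view: the orange look-alike (135,192), the purple look-alike (276,172), the offcut without a vial (164,226), and the silver bar with black caps and a vial (180,266). I choose the last one and check it in a close crop.

```bash
cat >> h.py <<'E'
def ray(n,uv,cal=None):
    c=cal or eyes.calibration(n); K=np.array(c['K']); T=np.array(c['camera_from_world'])
    d=np.array([(uv[0]-K[0,2])/K[0,0],-(uv[1]-K[1,2])/K[1,1],-1.]); R=T[:3,:3]
    o=-R.T@T[:3,3]; d=R.T@d; return o,d/np.linalg.norm(d)
def onz(n,uv,z,cal=None):
    o,d=ray(n,uv,cal); return o+d*(z-o[2])/d[2]
def tri(pairs):
    A=np.zeros((3,3));b=np.zeros(3);L=[]
    for n,uv in pairs:
        o,d=ray(n,uv); P=np.eye(3)-np.outer(d,d);A+=P;b+=P@o;L.append((o,P))
    x=np.linalg.solve(A,b); return x,[np.linalg.norm(P@(x-o)) for o,P in L]
def proj(n,p,cal=None):
    c=cal or eyes.calibration(n); K=np.array(c['K']); T=np.array(c['camera_from_world'])
    q=T[:3,:3]@np.array(p)+T[:3,3]; return np.array([K[0,0]*q[0]/-q[2]+K[0,2], K[1,1]*-q[1]/-q[2]+K[1,2]])
E
python3 - <<'E'
from h import *
a=cv2.imread('pics/scene0.png'); b=cv2.imread('pics/side0.png')
cv2.imwrite('pics/c1.png',cv2.resize(a[160:280,130:290][:, :],None,fx=5,fy=5,interpolation=cv2.INTER_CUBIC))
cv2.imwrite('pics/c2.png',cv2.resize(a[160:280,220:380],None,fx=5,fy=5,interpolation=cv2.INTER_CUBIC))
cv2.imwrite('pics/c3.png',cv2.resize(b[110:230,185:345],None,fx=5,fy=5,interpolation=cv2.INTER_CUBIC))
cv2.imwrite('pics/c4.png',cv2.resize(b[200:320,260:420],None,fx=5,fy=5,interpolation=cv2.INTER_CUBIC))
E
```

```text
(no output)
```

View pics/c1.png

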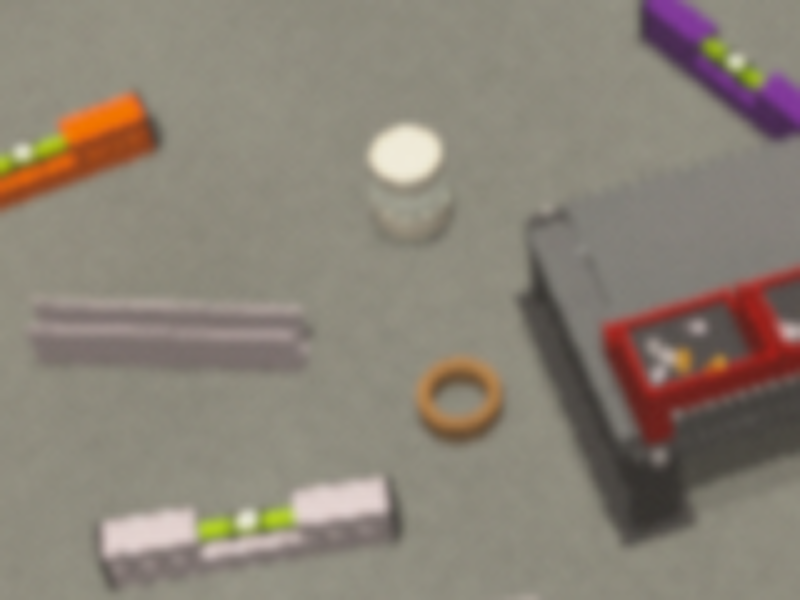

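View pics/c2.png

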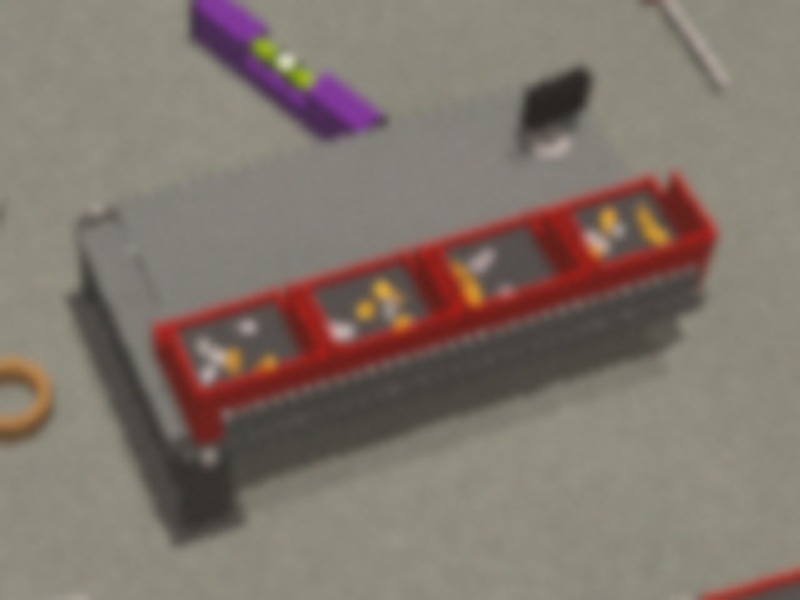

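View pics/c3.png

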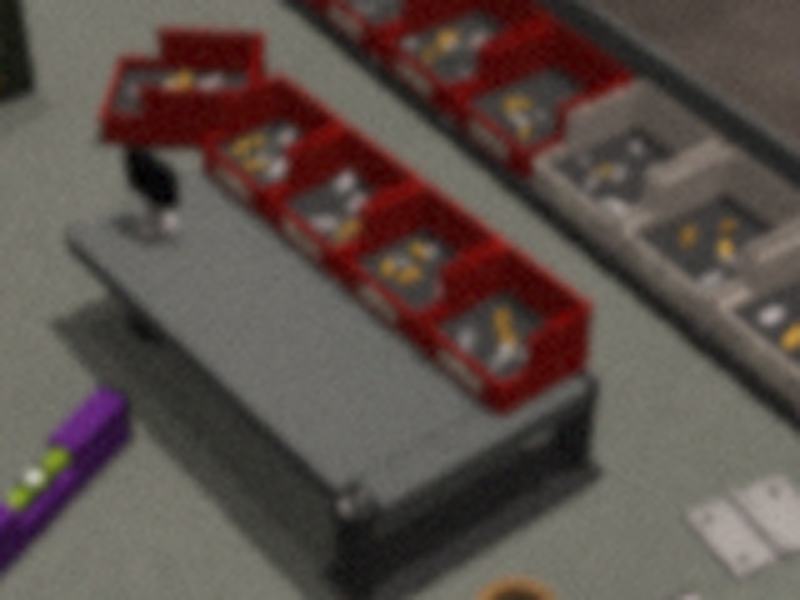

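View pics/c4.png

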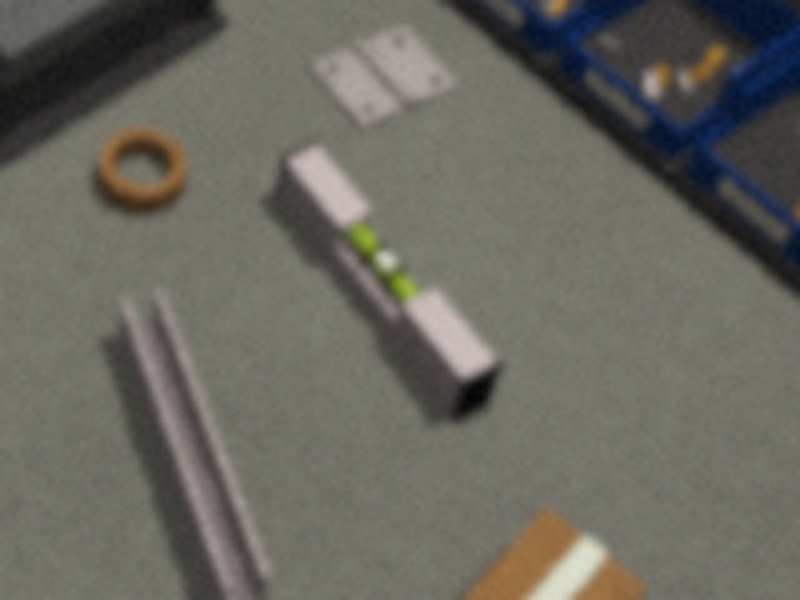

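```bash
python3 - <<'E'
from h import *
np.set_printoptions(precision=4,suppress=True)
P={'levL':((149.7,267.4),(356.6,272.6)),'levR':((208.7,259.2),(321,230.4)),'vial':((179.4,264),(337.4,252.4)),
'knob':((331.4,180),(215.6,145.6)),'hingefront':((236.4,205),(254,211)),
'purpleR':((220+378/5,160+125/5),(185+113/5,110+392/5))}
for k,(a,b) in P.items(): print(k,*tri([('scene',a),('side',b)]), onz('scene',a,.042),onz('side',b,.042))
for n,i in(('scene',0),('side',1)):print(n,'knob z.134',onz(n,P['knob'][i],.134))
# shelf edges on z~.095
f=lambda n,l,z:[print(n,q,onz(n,q,z)) for q in l]
print('shelf pts z~.095'); f('side',[(254,211),(199,156.4),(303.4,186)],.093)
f('scene',[(236.4,205),(220+185/5,160+450/5)],.1)
print('bins top front z.15');f('side',[(185+208/5,110+145/5),(185+495/5,110+405/5)],.15)
f('scene',[(220+155/5,160+327/5),(220+655/5,160+180/5)],.15)
E
```

```text
levL [ 0.586  -0.371   0.0458] [np.float64(0.0005518286684548586), np.float64(0.0005518286684547337)] [ 0.5838 -0.3719  0.042 ] [ 0.5881 -0.3692  0.042 ]
levR [ 0.6085 -0.195   0.0368] [np.float64(0.0024707579967288705), np.float64(0.002470757996728866)] [ 0.6105 -0.193   0.042 ] [ 0.6057 -0.2003  0.042 ]
vial [ 0.5954 -0.2843  0.0341] [np.float64(0.0014003270361557087), np.float64(0.0014003270361557531)] [ 0.5997 -0.2828  0.042 ] [ 0.5909 -0.2891  0.042 ]
knob [0.4963 0.2546 0.1305] [np.float64(0.0012516379813621017), np.float64(0.001251637981362102)] [0.4268 0.298  0.042 ] [0.5456 0.3579 0.042 ]
hingefront [ 0.4601 -0.0553  0.0845] [np.float64(0.006122354872216443), np.float64(0.00612235487221651)] [ 0.4318 -0.0535  0.042 ] [ 0.4794 -0.0165  0.042 ]
purpleR [0.4065 0.1697 0.0363] [np.float64(0.0016331748803044492), np.float64(0.0016331748803045116)] [0.4097 0.1692 0.042 ] [0.4045 0.1622 0.042 ]
scene knob z.134 [0.498  0.2541 0.134 ]
side knob z.134 [0.4944 0.2486 0.134 ]
shelf pts z~.095
side (254, 211) [ 0.455  -0.0547  0.093 ]
side (199, 156.4) [0.4371 0.276  0.093 ]
side (303.4, 186) [ 0.6491 -0.0552  0.093 ]
scene (236.4, 205) [ 0.4764 -0.0634  0.1   ]
scene (257.0, 250.0) [ 0.659  -0.0513  0.1   ]
bins top front z.15
side (226.6, 139.0) [0.536  0.2406 0.15  ]
side (284.0, 191.0) [ 0.5464 -0.0816  0.15  ]
scene (251.0, 225.4) [ 0.6021 -0.0515  0.15  ]
scene (351.0, 196.0) [0.5902 0.2775 0.15  ]
```

```bash
cat >> h.py <<'E'
from scipy.spatial.transform import Rotation as Ro
np.set_printoptions(precision=4,suppress=True)
def pose():
    s=get_state(); w,x,y,z=s['orientation']; return np.array(s['tcp_pos']),Ro.from_quat([x,y,z,w]),s
def plan(tgt,yawy=None):
    """tgt: TCP world; yawy: world heading (deg) wanted for tool y axis. prints shift in tool axes cm, turn deg"""
    p,R,s=pose(); ty=R.as_matrix()[:,1]
    print('now',p,'tz',R.as_matrix()[:,2],'heading ty deg',np.degrees(np.arctan2(ty[1],ty[0])))
    print('shift cm',R.inv().apply(np.array(tgt)-p)*100,'rows>=',np.linalg.norm(np.array(tgt)-p)/.0625)
    if yawy is not None:
        d=(yawy-np.degrees(np.arctan2(ty[1],ty[0]))+90)%180-90
        print('wz deg (about tool z, which points down)',-d, 'j6',s['joint_pos'][5])
E
python3 - <<'E'
from h import *
p,R,s=pose(); print(R.as_matrix()); 
T=np.array(eyes.calibration('wrist')['camera_from_world']); o=-T[:3,:3].T@T[:3,3]; print('cam',o,'in tool',R.inv().apply(o-p),'look in tool',R.inv().apply(-T[2,:3]))
plan([.40,.08,.45],90-90)
E
```

```text
[[-0.9692  0.2462 -0.0005]
 [ 0.2462  0.9692 -0.0013]
 [ 0.0002 -0.0014 -1.    ]]
cam [0.0591 0.5783 0.3741] in tool [0.0851 0.0002 0.0299] look in tool [-0.3292  0.0007  0.9443]
now [0.1415 0.5572 0.404 ] tz [-0.0005 -0.0013 -1.    ] heading ty deg 75.74579456644689
shift cm [-36.7984 -39.8894  -4.5505] rows>= 8.71375180365434
wz deg (about tool z, which points down) 75.74579456644689 j6 1.4311873127277488
```

```bash
python3 - <<'E'
from h import *
plan([.60,.11,.46])
E
```

```text
now [0.1415 0.5572 0.404 ] tz [-0.0005 -0.0013 -1.    ] heading ty deg 75.74579456644689
shift cm [-55.4438 -32.0587  -5.5655] rows>= 10.285832300824046
```

Call:
carry_out:
  motion:
    - {"tx": -4,"ty": -2.3,"tz": -0.4}
    - {"tx": -4,"ty": -2.3,"tz": -0.4}
    - {"tx": -4,"ty": -2.3,"tz": -0.4}
    - {"tx": -4,"ty": -2.3,"tz": -0.4}
    - {"tx": -4,"ty": -2.3,"tz": -0.4}
    - {"tx": -4,"ty": -2.3,"tz": -0.4}
    - {"tx": -4,"ty": -2.3,"tz": -0.4}
    - {"tx": -4,"ty": -2.3,"tz": -0.4}
    - {"tx": -4,"ty": -2.3,"tz": -0.4}
    - {"tx": -4,"ty": -2.3,"tz": -0.4}
    - {"tx": -4,"ty": -2.3,"tz": -0.4}
    - {"tx": -4,"ty": -2.3,"tz": -0.4}
    - {"tx": -4,"ty": -2.3,"tz": -0.4}
    - {"tx": -3.5,"ty": -2,"tz": -0.4}
    - {"tx": 0}
    - {"tx": 0}

```text
invalid input at $.motion[0]: expected keys jaw, tx, ty, tz, wx, wy, wz
```

```bash
python3 - <<'E'
from h import *
p,R,s=pose(); print(p,s['clock'],R.as_matrix()[:,1],s['joint_pos'],s['qvel'])
import json
c=eyes.calibration('wrist'); json.dump({k:np.array(c[k]).tolist() for k in('K','camera_from_world')},open('w1.json','w'))
im=shot('wrist','w1.png')
cv2.imwrite('pics/w1b.png',cv2.resize(im,(800,600),interpolation=cv2.INTER_CUBIC))
E
```

```text
[0.1415 0.5572 0.404 ] 0.15 [ 0.2462  0.9692 -0.0014] [1.1824 0.3138 0.0453 1.3036 0.     1.4312] [ 0.0007 -0.003   0.003   0.0004 -0.0009 -0.0002]
```

View pics/w1b.png

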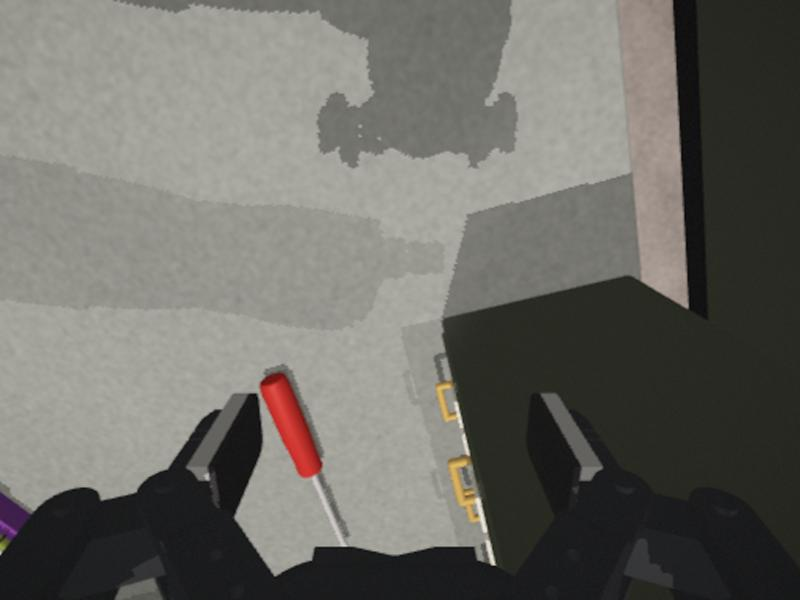

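Call:
carry_out:
  motion:
    - {"jaw": 1,"tx": 0,"ty": -4,"tz": -1.5,"wx": 0,"wy": 0,"wz": 0}
    - {"jaw": 1,"tx": -1,"ty": -5,"tz": -1.5,"wx": 0,"wy": 0,"wz": 0}
    - {"jaw": 1,"tx": -3,"ty": -5,"tz": -1.5,"wx": 0,"wy": 0,"wz": 0}
    - {"jaw": 1,"tx": -4,"ty": -4,"tz": -1,"wx": 0,"wy": 0,"wz": 0}
    - {"jaw": 1,"tx": -5,"ty": -3,"tz": 0,"wx": 0,"wy": 0,"wz": 0}
    - {"jaw": 1,"tx": -5,"ty": -3,"tz": 0,"wx": 0,"wy": 0,"wz": 0}
    - {"jaw": 1,"tx": -5,"ty": -3,"tz": 0,"wx": 0,"wy": 0,"wz": 0}
    - {"jaw": 1,"tx": -5.5,"ty": -2,"tz": 0,"wx": 0,"wy": 0,"wz": 0}
    - {"jaw": 1,"tx": -5.5,"ty": -1,"tz": 0,"wx": 0,"wy": 0,"wz": 0}
    - {"jaw": 1,"tx": -5.5,"ty": -1,"tz": 0,"wx": 0,"wy": 0,"wz": 0}
    - {"jaw": 1,"tx": -5.5,"ty": -1,"tz": 0,"wx": 0,"wy": 0,"wz": 0}
    - {"jaw": 1,"tx": -5.5,"ty": 0,"tz": 0,"wx": 0,"wy": 0,"wz": 0}
    - {"jaw": 1,"tx": -4.5,"ty": 0,"tz": 0,"wx": 0,"wy": 0,"wz": 0}
    - {"jaw": 1,"tx": 0,"ty": 0,"tz": 0,"wx": 0,"wy": 0,"wz": 0}
    - {"jaw": 1,"tx": 0,"ty": 0,"tz": 0,"wx": 0,"wy": 0,"wz": 0}

```text
clock: 2.08
tcp_pos: [0.5955, 0.1117, 0.4591]
orientation: [-0.001, 0.124, 0.992, -0.0]
wrist_force: [0.0, 0.2, -0.9]
finger_gap: 0.0852
```

```bash
python3 - <<'E'
from h import *
p,R,s=pose(); print(p,s['clock'],R.as_matrix()[:,1],s['joint_pos'],s['qvel'])
import json
c=eyes.calibration('wrist'); json.dump({k:np.array(c[k]).tolist() for k in('K','camera_from_world')},open('w1.json','w'))
im=shot('wrist','w1.png')
cv2.imwrite('pics/w1b.png',cv2.resize(im,(800,600),interpolation=cv2.INTER_CUBIC))
E
```

```text
[0.5955 0.1117 0.4591] 2.075 [ 0.2463  0.9692 -0.0003] [0.053  0.3709 0.26   1.4618 0.0002 0.3019] [ 0.0121 -0.0326 -0.0128  0.001   0.0016 -0.0007]
```

View pics/w1b.png

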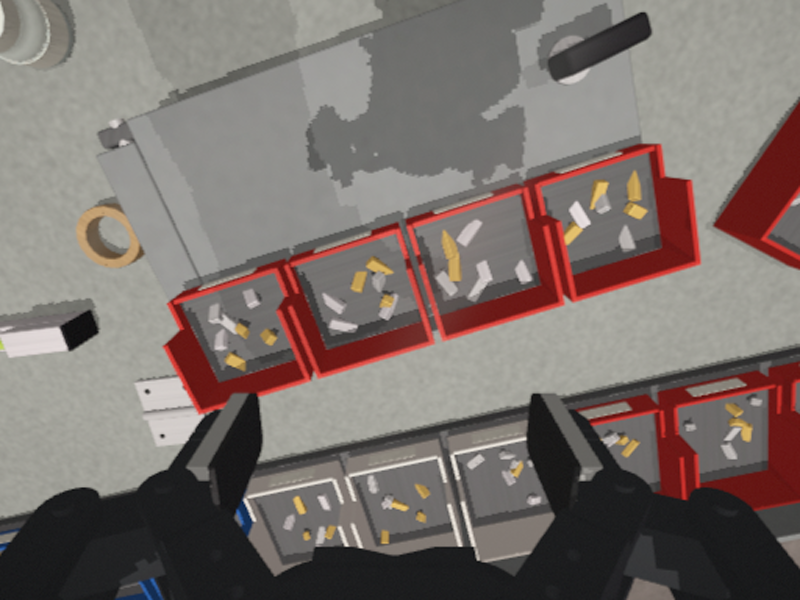

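```bash
python3 - <<'E'
from h import *
import json
c=json.load(open('w1.json'))
g=lambda u,v,z: onz('wrist',(u/1.5625,v/1.5625),z,c)
def ln(n,a,b,z):
    A,B=g(*a,z),g(*b,z); d=B-A; print(n,A,B,'len',np.linalg.norm(d),'head',np.degrees(np.arctan2(d[1],d[0])))
ln('front edge',(180,97),(420,3),.094)
ln('bin rim',(173,302),(660,147),.148)
ln('hinge seam',(133,118),(197,285),.096)
ln('knob top',(549,55),(648,17),.151)
ln('knob low edge',(552,82),(651,40),.117)
print(g(114,127,.095),g(640,135,.092), 'jar',g(30,30,.07),'tape',g(108,237,.02))
for n,uv,z in(('scene',(331.4,180),.134),('side',(215.6,145.6),.134)): print(onz(n,uv,z))
im=cv2.imread('pics/w1.png'); cv2.imwrite('pics/w1c.png',cv2.resize(im[0:80,330:440],None,fx=7,fy=7,interpolation=cv2.INTER_CUBIC))
E
```

```text
front edge [0.4549 0.0026 0.094 ] [0.4414 0.1679 0.094 ] len 0.16583675014589103 head 94.68036699430421
bin rim [ 0.5751 -0.0275  0.148 ] [0.556  0.2787 0.148 ] len 0.3068277393956894 head 93.57198269725157
hinge seam [ 0.4596 -0.0318  0.096 ] [ 0.5785 -0.0346  0.096 ] len 0.11895373800495546 head -1.347681735351326
knob top [0.4938 0.223  0.151 ] [0.4888 0.2753 0.151 ] len 0.052576138771752365 head 95.4569307884371
knob low edge [0.5065 0.2337 0.117 ] [0.4983 0.2935 0.117 ] len 0.0604327996456519 head 97.79358953961666
[ 0.4615 -0.047   0.095 ] [0.5533 0.2951 0.092 ] jar [ 0.3869 -0.0887  0.07  ] tape [ 0.5326 -0.1321  0.02  ]
[0.498  0.2541 0.134 ]
[0.4944 0.2486 0.134 ]
```

View pics/w1c.png

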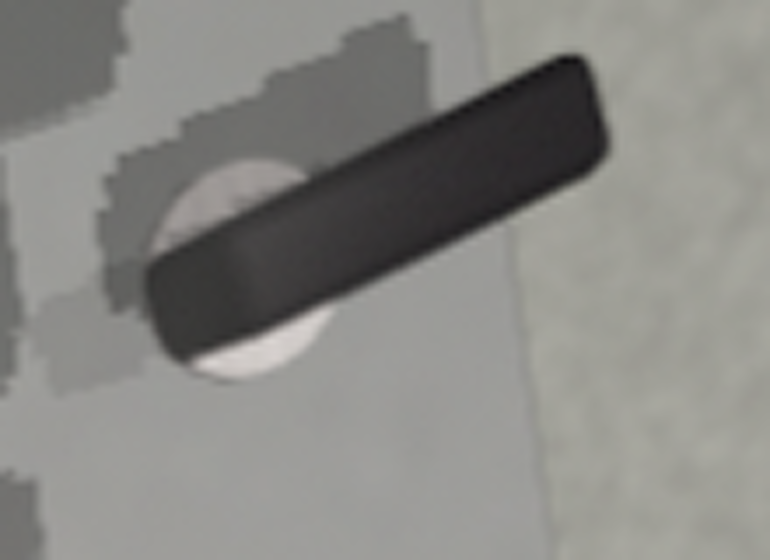

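```bash
python3 - <<'E'
from h import *
import json
c=json.load(open('w1.json'))
g=lambda u,v,z: onz('wrist',(330+u/7,v/7),z,c)
A,B=g(237,273,.151),g(595,103,.151); d=B-A; print('knob top',A,B,(A+B)/2,np.linalg.norm(d),np.degrees(np.arctan2(d[1],d[0])))
print('disc',g(250,270,.098))
k=np.array([.4965,.2515])
for k in ((A+B)[:2]/2,):
  y=np.radians(93.7); u=np.array([np.cos(y),np.sin(y)]); print('lane',k-.17*u,'pivot',k-.3*u)
  n=np.array([np.sin(y),-np.cos(y)])
  print('bin rim dist', (np.array([.5751,-.0275])-k)@n,(np.array([.556,.2787])-k)@n,'front edge',(np.array([.4549,.0026])-k)@n)
E
```

```text
knob top [0.4992 0.2327 0.151 ] [0.4916 0.2753 0.151 ] [0.4954 0.254  0.151 ] 0.043319456845098074 100.05449839540168
disc [0.4966 0.2535 0.098 ]
lane [0.5064 0.0844] pivot [ 0.5147 -0.0454]
bin rim dist 0.06137858007913405 0.062078184557191246 front edge -0.056628454758767745
```

Call:
carry_out:
  motion:
    - {"jaw": 1,"tx": -1.0,"ty": -3.2,"tz": 0,"wx": 0,"wy": 0,"wz": 0}
    - {"jaw": 1,"tx": -1.1,"ty": -4.4,"tz": 0,"wx": 0,"wy": 0,"wz": 0}
    - {"jaw": 1,"tx": -1.1,"ty": -4.4,"tz": 0,"wx": 0,"wy": 0,"wz": 0}
    - {"jaw": 1,"tx": -1.1,"ty": -4.4,"tz": 0,"wx": 0,"wy": 0,"wz": 0}
    - {"jaw": 1,"tx": -1.1,"ty": -4.4,"tz": 0,"wx": 0,"wy": 0,"wz": 0}
    - {"jaw": 1,"tx": -1.1,"ty": -4.4,"tz": 0,"wx": 0,"wy": 0,"wz": 0}
    - {"jaw": 1,"tx": -1.1,"ty": -4.4,"tz": 0,"wx": 0,"wy": 0,"wz": 0}
    - {"jaw": 1,"tx": -1.1,"ty": -4.4,"tz": 0,"wx": 0,"wy": 0,"wz": 0}
    - {"jaw": 1,"tx": -1.1,"ty": -4.2,"tz": 0,"wx": 0,"wy": 0,"wz": 0}
    - {"jaw": 1,"tx": 0,"ty": 0,"tz": 1.2,"wx": 0,"wy": 0,"wz": 10.4}
    - {"jaw": 1,"tx": 0,"ty": 0,"tz": 1.2,"wx": 0,"wy": 0,"wz": 10.4}
    - {"jaw": 1,"tx": 0,"ty": 0,"tz": 1.2,"wx": 0,"wy": 0,"wz": 10.4}
    - {"jaw": 1,"tx": 0,"ty": 0,"tz": 1.2,"wx": 0,"wy": 0,"wz": 10.4}
    - {"jaw": 1,"tx": 0,"ty": 0,"tz": 1.2,"wx": 0,"wy": 0,"wz": 10.4}
    - {"jaw": 1,"tx": 0,"ty": 0,"tz": 1.2,"wx": 0,"wy": 0,"wz": 10.4}
    - {"jaw": 1,"tx": 0,"ty": 0,"tz": 1.2,"wx": 0,"wy": 0,"wz": 10.4}
    - {"jaw": 1,"tx": 0,"ty": 0,"tz": 1.2,"wx": 0,"wy": 0,"wz": 10.2}
    - {"jaw": 1,"tx": 0,"ty": 0,"tz": 0,"wx": 0,"wy": 0,"wz": 0}
    - {"jaw": 1,"tx": 0,"ty": 0,"tz": 0,"wx": 0,"wy": 0,"wz": 0}

```text
clock: 4.5
tcp_pos: [0.5966, -0.2819, 0.3649]
orientation: [0.001, 0.749, 0.662, 0.0]
wrist_force: [-0.1, -0.6, -0.2]
finger_gap: 0.085
```

```bash
python3 - <<'E'
from h import *
plan([.597,-.283,.36],-7.3)
import json
c=eyes.calibration('wrist'); json.dump({k:np.array(c[k]).tolist() for k in('K','camera_from_world')},open('w2.json','w'))
im=shot('wrist','w2.png')
cv2.imwrite('pics/w2b.png',cv2.resize(im,(800,600),interpolation=cv2.INTER_CUBIC))
E
```

```text
now [ 0.5966 -0.2819  0.3649] tz [ 0.0011 -0.0005 -1.    ] heading ty deg -7.049311412546984
shift cm [-0.1029  0.0518  0.4911] rows>= 0.08070730624044258
wz deg (about tool z, which points down) 0.2506885874530127 j6 1.130837670471739
```

View pics/w2b.png

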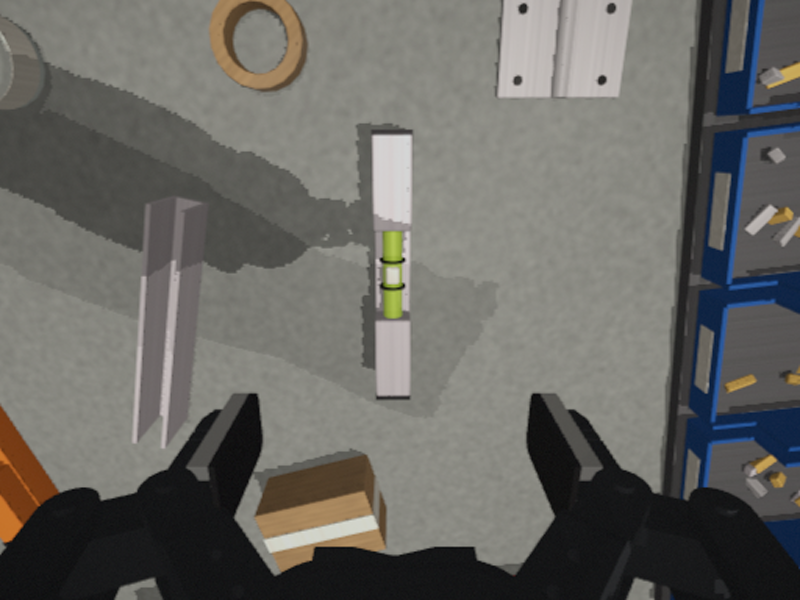

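```bash
python3 - <<'E'
from h import *
import json
c=json.load(open('w2.json'))
g=lambda u,v,z: onz('wrist',(u/1.5625,v/1.5625),z,c)
A,B=g(392,132,.042),g(393,397,.042); d=A-B; h=np.degrees(np.arctan2(d[1],d[0]));m=(A+B)/2; print(A,B,m,np.linalg.norm(d),h, 'vial',g(392.5,275,.035))
plan([m[0],m[1],.24],h-90); plan([m[0],m[1],.177],h-90)
E
```

```text
[ 0.6066 -0.1955  0.042 ] [ 0.5854 -0.3721  0.042 ] [ 0.596  -0.2838  0.042 ] 0.17788477538527692 83.15106145583935 vial [ 0.5959 -0.2843  0.035 ]
now [ 0.5967 -0.2822  0.3649] tz [ 0.0014 -0.0007 -1.    ] heading ty deg -7.09030654897359
shift cm [-0.1649 -0.0727 12.4941] rows>= 1.999263612294328
wz deg (about tool z, which points down) -0.24136800481294074 j6 1.1313614154910294
now [ 0.5967 -0.2822  0.3649] tz [ 0.0014 -0.0007 -1.    ] heading ty deg -7.09030654897359
shift cm [-0.1615 -0.0817 18.7941] rows>= 3.0071939130886514
wz deg (about tool z, which points down) -0.24136800481294074 j6 1.1313614154910294
```

Call:
carry_out:
  motion:
    - {"jaw": 1,"tx": -0.15,"ty": -0.1,"tz": 3,"wx": 0,"wy": 0,"wz": 0}
    - {"jaw": 1,"tx": 0,"ty": 0,"tz": 4,"wx": 0,"wy": 0,"wz": 0}
    - {"jaw": 1,"tx": 0,"ty": 0,"tz": 4,"wx": 0,"wy": 0,"wz": 0}
    - {"jaw": 1,"tx": 0,"ty": 0,"tz": 4,"wx": 0,"wy": 0,"wz": 0}
    - {"jaw": 1,"tx": 0,"ty": 0,"tz": 2.4,"wx": 0,"wy": 0,"wz": 0}
    - {"jaw": 1,"tx": 0,"ty": 0,"tz": 1.4,"wx": 0,"wy": 0,"wz": 0}
    - {"jaw": 1,"tx": 0,"ty": 0,"tz": 0,"wx": 0,"wy": 0,"wz": 0}
    - {"jaw": -0.5,"tx": 0,"ty": 0,"tz": 0,"wx": 0,"wy": 0,"wz": 0}
    - {"jaw": -1,"tx": 0,"ty": 0,"tz": 0,"wx": 0,"wy": 0,"wz": 0}
    - {"jaw": -1,"tx": 0,"ty": 0,"tz": 0,"wx": 0,"wy": 0,"wz": 0}
    - {"jaw": -1,"tx": 0,"ty": 0,"tz": 0,"wx": 0,"wy": 0,"wz": 0}
    - {"jaw": -1,"tx": 0,"ty": 0,"tz": 0,"wx": 0,"wy": 0,"wz": 0}
    - {"jaw": -1,"tx": 0,"ty": 0,"tz": 0,"wx": 0,"wy": 0,"wz": 0}
  force: 40

```text
clock: 6.18
tcp_pos: [0.5958, -0.2841, 0.1765]
orientation: [0.0, 0.75, 0.661, 0.0]
wrist_force: [-1.7, 0.5, 4.6]
finger_gap: 0.0231
```

```bash
python3 - <<'E'
from h import *
plan([.507,.084,.36],3.7); print(get_state()['finger_gap'],get_state()['wrist_force'])
im=shot('wrist','w3.png')
cv2.imwrite('pics/w3b.png',im)
E
```

```text
now [ 0.5958 -0.2841  0.1765] tz [ 0.0008 -0.0006 -1.    ] heading ty deg -7.2546824518822834
shift cm [ 35.3864 -13.4389 -18.3801] rows>= 6.732616763019515
wz deg (about tool z, which points down) -10.954682451882292 j6 1.130943849715292
0.02305402007558913 [-1.7351  0.5194  4.6433]
```

View pics/w3b.png

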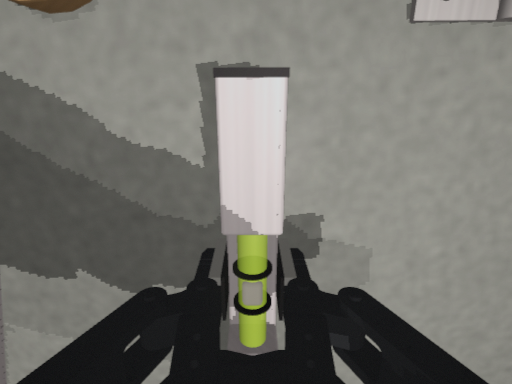

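Call:
carry_out:
  motion:
    - {"jaw": -1,"tx": 0,"ty": 0,"tz": -2,"wx": 0,"wy": 0,"wz": 0}
    - {"jaw": -1,"tx": 0,"ty": 0,"tz": -4,"wx": 0,"wy": 0,"wz": 0}
    - {"jaw": -1,"tx": 0,"ty": 0,"tz": -4,"wx": 0,"wy": 0,"wz": 0}
    - {"jaw": -1,"tx": 0,"ty": 0,"tz": -4,"wx": 0,"wy": 0,"wz": 0}
    - {"jaw": -1,"tx": 2,"ty": -0.7,"tz": -3,"wx": 0,"wy": 0,"wz": 0}
    - {"jaw": -1,"tx": 3,"ty": -1.3,"tz": -1.4,"wx": 0,"wy": 0,"wz": 0}
    - {"jaw": -1,"tx": 4,"ty": -1.5,"tz": 0,"wx": 0,"wy": 0,"wz": 0}
    - {"jaw": -1,"tx": 4,"ty": -1.5,"tz": 0,"wx": 0,"wy": 0,"wz": 0}
    - {"jaw": -1,"tx": 4,"ty": -1.5,"tz": 0,"wx": 0,"wy": 0,"wz": 0}
    - {"jaw": -1,"tx": 4,"ty": -1.5,"tz": 0,"wx": 0,"wy": 0,"wz": 0}
    - {"jaw": -1,"tx": 4,"ty": -1.5,"tz": 0,"wx": 0,"wy": 0,"wz": 0}
    - {"jaw": -1,"tx": 4,"ty": -1.5,"tz": 0,"wx": 0,"wy": 0,"wz": 0}
    - {"jaw": -1,"tx": 4,"ty": -1.5,"tz": 0,"wx": 0,"wy": 0,"wz": 0}
    - {"jaw": -1,"tx": 2.4,"ty": -0.9,"tz": 0,"wx": 0,"wy": 0,"wz": 0}
    - {"jaw": -1,"tx": 0,"ty": 0,"tz": 0,"wx": 0,"wy": 0,"wz": -4}
    - {"jaw": -1,"tx": 0,"ty": 0,"tz": 0,"wx": 0,"wy": 0,"wz": -4}
    - {"jaw": -1,"tx": 0,"ty": 0,"tz": 0,"wx": 0,"wy": 0,"wz": -3}
    - {"jaw": -1,"tx": 0,"ty": 0,"tz": 0,"wx": 0,"wy": 0,"wz": 0}
    - {"jaw": -1,"tx": 0,"ty": 0,"tz": 0,"wx": 0,"wy": 0,"wz": 0}

```text
clock: 8.6
tcp_pos: [0.5072, 0.0841, 0.3591]
orientation: [-0.0, 0.684, 0.73, -0.0]
wrist_force: [0.3, 0.0, -4.6]
finger_gap: 0.023
```

```bash
python3 - <<'E'
from h import *
plan([.507,.084,.275],3.7); print(get_state()['finger_gap'],get_state()['wrist_force'])
im=shot('wrist','w4.png')
im2=shot('side','s4.png'); cv2.imwrite('pics/s4c.png',cv2.resize(im2[80:260,150:350],None,fx=3,fy=3))
E
```

```text
now [0.5072 0.0841 0.3591] tz [-0.0011  0.0001 -1.    ] heading ty deg 3.692643698313442
shift cm [-0.0089 -0.0096  8.4133] rows>= 1.3461233919575448
wz deg (about tool z, which points down) -0.007356301686556321 j6 1.5143705399051626
0.02296619239661918 [ 0.2668  0.0389 -4.5827]
```

View pics/w4.png

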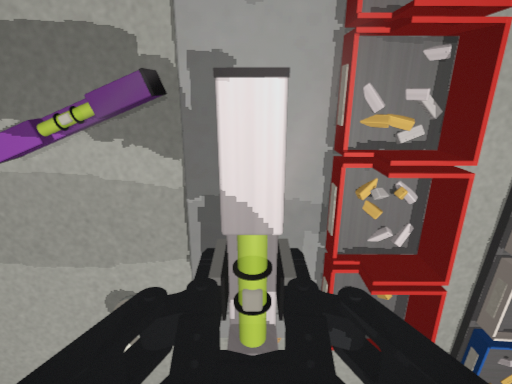

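View pics/s4c.png

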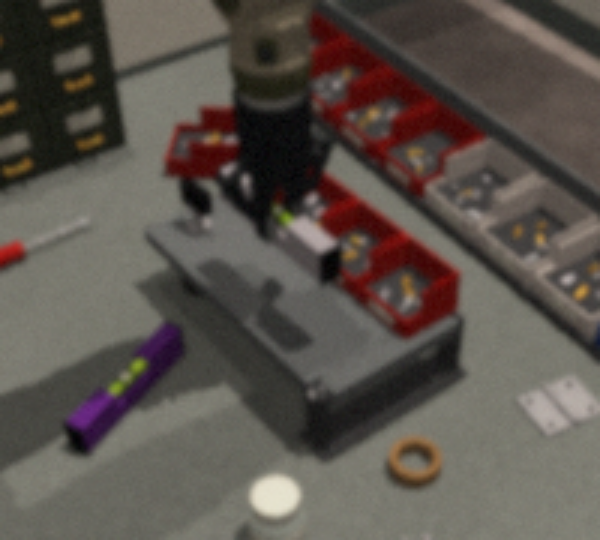

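Call:
carry_out:
  motion:
    - {"jaw": -1,"tx": 0.4,"ty": 0,"tz": 1.5,"wx": 0,"wy": -1.4,"wz": 0}
    - {"jaw": -1,"tx": 0,"ty": 0,"tz": 2.5,"wx": 0,"wy": 0,"wz": 0}
    - {"jaw": -1,"tx": 0,"ty": 0,"tz": 2.5,"wx": 0,"wy": 0,"wz": 0}
    - {"jaw": -1,"tx": 0,"ty": 0,"tz": 1.5,"wx": 0,"wy": 0,"wz": 0}
    - {"jaw": -1,"tx": 0,"ty": 0,"tz": 0.5,"wx": 0,"wy": 0,"wz": 0}
    - {"jaw": -1,"tx": 0,"ty": 0,"tz": 0.2,"wx": 0,"wy": 0,"wz": 0}
    - {"jaw": -1,"tx": 0,"ty": 0,"tz": 0.2,"wx": 0,"wy": 0,"wz": 0}

```text
clock: 9.57
tcp_pos: [0.5077, 0.0863, 0.2714]
orientation: [0.01, 0.684, 0.73, -0.008]
wrist_force: [0.2, 0.1, -4.1]
finger_gap: 0.0227
```

Call:
carry_out:
  motion:
    - {"jaw": -1,"tx": 0,"ty": 0,"tz": 0.1,"wx": 0,"wy": 0,"wz": 0}
    - {"jaw": -1,"tx": 0,"ty": 0,"tz": 0.1,"wx": 0,"wy": 0,"wz": 0}
    - {"jaw": -1,"tx": 0,"ty": 0,"tz": 0,"wx": 0,"wy": 0,"wz": 0}

```text
clock: 9.95
tcp_pos: [0.5073, 0.0862, 0.2689]
orientation: [0.009, 0.684, 0.73, -0.008]
wrist_force: [0.9, -0.4, -3.8]
finger_gap: 0.023
```

Call:
carry_out:
  motion:
    - {"jaw": -1,"tx": 0,"ty": 0,"tz": 0.1,"wx": 0,"wy": 0,"wz": 0}
    - {"jaw": -1,"tx": 0,"ty": 0,"tz": 0,"wx": 0,"wy": 0,"wz": 0}

```text
clock: 10.2
tcp_pos: [0.5073, 0.0862, 0.2687]
orientation: [0.009, 0.684, 0.73, -0.008]
wrist_force: [-2.9, 0.4, 6.4]
finger_gap: 0.023
```

Call:
carry_out:
  motion:
    - {"jaw": -0.2,"tx": 0,"ty": 0,"tz": 0,"wx": 0,"wy": 0,"wz": 0}
    - {"jaw": 0.2,"tx": 0,"ty": 0,"tz": 0,"wx": 0,"wy": 0,"wz": 0}
    - {"jaw": 0.2,"tx": 0,"ty": 0,"tz": 0,"wx": 0,"wy": 0,"wz": 0}
    - {"jaw": 0.2,"tx": 0,"ty": 0,"tz": -1,"wx": 0,"wy": 0,"wz": 0}
    - {"jaw": 0.2,"tx": 0,"ty": 0,"tz": -3,"wx": 0,"wy": 0,"wz": 0}
    - {"jaw": 0.2,"tx": 0,"ty": 0,"tz": -4,"wx": 0,"wy": 1.4,"wz": 0}
    - {"jaw": 0.2,"tx": 0,"ty": 0,"tz": -4,"wx": 0,"wy": 0,"wz": 0}
    - {"jaw": 0.2,"tx": 0,"ty": 0,"tz": -3,"wx": 0,"wy": 0,"wz": 0}
    - {"jaw": 0.2,"tx": 0,"ty": 0,"tz": 0,"wx": 0,"wy": 0,"wz": 0}
    - {"jaw": 0.2,"tx": 0,"ty": 0,"tz": 0,"wx": 0,"wy": 0,"wz": 0}

```text
clock: 11.45
tcp_pos: [0.5069, 0.0882, 0.4174]
orientation: [-0.0, 0.684, 0.73, -0.0]
wrist_force: [0.8, 0.0, -0.4]
finger_gap: 0.0513
```

```bash
python3 - <<'E'
from h import *
plan([.496,.254,.36],10); print(get_state()['finger_gap'],get_state()['wrist_force'])
import json
c=eyes.calibration('wrist'); json.dump({k:np.array(c[k]).tolist() for k in('K','camera_from_world')},open('w5.json','w'))
im=shot('wrist','w5.png')
cv2.imwrite('pics/w5b.png',cv2.resize(im,(800,600),interpolation=cv2.INTER_CUBIC))
E
```

```text
now [0.5069 0.0882 0.4174] tz [-0.0003  0.0001 -1.    ] heading ty deg 3.74698304105065
shift cm [16.6186 -0.0044  5.7374] rows>= 2.812984133260541
wz deg (about tool z, which points down) -6.253016958949345 j6 1.5214772689556912
0.0513016369994535 [ 0.785   0.0377 -0.4265]
```

View pics/w5b.png

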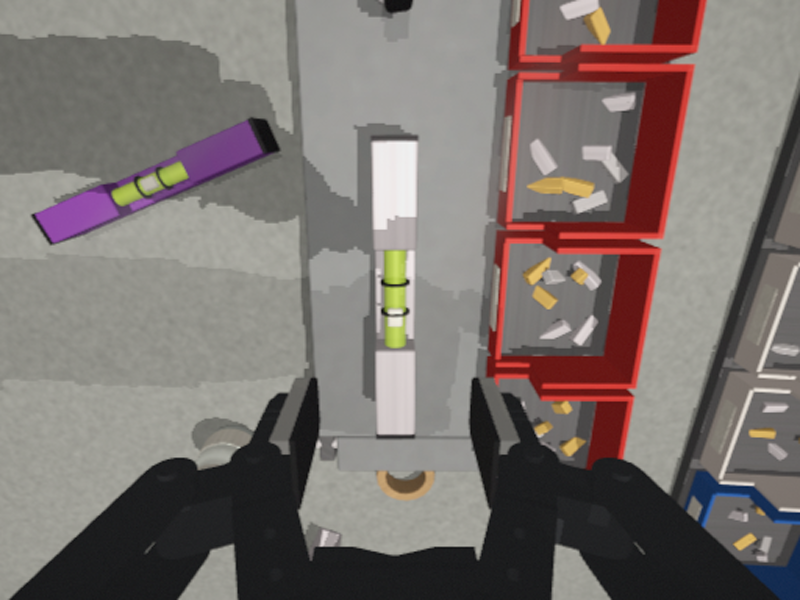

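Call:
carry_out:
  motion:
    - {"jaw": 0.2,"tx": 3,"ty": 0,"tz": 0,"wx": 0,"wy": 0,"wz": 0}
    - {"jaw": 0.2,"tx": 5,"ty": 0,"tz": 0,"wx": 0,"wy": 0,"wz": 0}
    - {"jaw": 0.2,"tx": 5,"ty": 0,"tz": 0,"wx": 0,"wy": 0,"wz": 0}
    - {"jaw": 0.2,"tx": 3.6,"ty": 0,"tz": 0,"wx": 0,"wy": 0,"wz": -5}
    - {"jaw": 0.2,"tx": 0,"ty": 0,"tz": 0,"wx": 0,"wy": 0,"wz": -10.5}
    - {"jaw": 0.2,"tx": 0,"ty": 0,"tz": 0,"wx": 0,"wy": 0,"wz": -10.5}
    - {"jaw": 0.2,"tx": 0,"ty": 0,"tz": 0,"wx": 0,"wy": 0,"wz": -10.5}
    - {"jaw": 0.2,"tx": 0,"ty": 0,"tz": 0,"wx": 0,"wy": 0,"wz": -10.5}
    - {"jaw": 0.2,"tx": 0,"ty": 0,"tz": 0,"wx": 0,"wy": 0,"wz": -10.5}
    - {"jaw": 0.2,"tx": 0,"ty": 0,"tz": 0,"wx": 0,"wy": 0,"wz": -10.5}
    - {"jaw": 0.2,"tx": 0,"ty": 0,"tz": 0,"wx": 0,"wy": 0,"wz": -10.5}
    - {"jaw": 0.2,"tx": 0,"ty": 0,"tz": 0,"wx": 0,"wy": 0,"wz": -10.5}
    - {"jaw": 0.2,"tx": 0,"ty": 0,"tz": 0,"wx": 0,"wy": 0,"wz": -10.5}
    - {"jaw": 0.2,"tx": 0,"ty": 0,"tz": 0,"wx": 0,"wy": 0,"wz": -10.5}
    - {"jaw": 0.2,"tx": 0,"ty": 0,"tz": 0,"wx": 0,"wy": 0,"wz": -10.5}
    - {"jaw": 0.2,"tx": 0,"ty": 0,"tz": 0,"wx": 0,"wy": 0,"wz": -10.5}
    - {"jaw": 0.2,"tx": 0,"ty": 0,"tz": 0,"wx": 0,"wy": 0,"wz": -10.5}
    - {"jaw": 0.2,"tx": 0,"ty": 0,"tz": 0,"wx": 0,"wy": 0,"wz": -10.5}
    - {"jaw": 0.2,"tx": 0,"ty": 0,"tz": 0,"wx": 0,"wy": 0,"wz": -10.5}
    - {"jaw": 0.2,"tx": 0,"ty": 0,"tz": 0,"wx": 0,"wy": 0,"wz": -10.5}

```text
clock: 14.0
tcp_pos: [0.496, 0.2537, 0.416]
orientation: [-0.001, -0.689, 0.725, 0.001]
wrist_force: [0.2, 0.2, 1.1]
finger_gap: 0.0514
```

Call:
carry_out:
  motion:
    - {"jaw": 0.2,"tx": 0,"ty": 0,"tz": 2,"wx": 0,"wy": 0,"wz": -10}
    - {"jaw": 0.2,"tx": 0,"ty": 0,"tz": 2,"wx": 0,"wy": 0,"wz": -3}
    - {"jaw": 0.2,"tx": 0,"ty": 0,"tz": 1.5,"wx": 0,"wy": 0,"wz": 0}
    - {"jaw": 0.2,"tx": 0,"ty": 0,"tz": 0,"wx": 0,"wy": 0,"wz": 0}
    - {"jaw": 0.2,"tx": 0,"ty": 0,"tz": 0,"wx": 0,"wy": 0,"wz": 0}

```text
clock: 14.62
tcp_pos: [0.4964, 0.2538, 0.363]
orientation: [-0.0, 0.764, -0.645, 0.0]
wrist_force: [-0.5, -1.0, -1.3]
finger_gap: 0.0511
```

```bash
python3 - <<'E'
from h import *
plan([.496,.254,.292],10); print(get_state()['joint_pos'])
import json
c=json.load(open('w5.json')); g=lambda u,v,z: onz('wrist',(u/1.5625,v/1.5625),z,c)
A,B=g(394,137,.126),g(395,436,.130);d=A-B;print('level',(A+B)/2,np.linalg.norm(d),np.degrees(np.arctan2(d[1],d[0])))
l1,l2,b=[g(395,v,.125) for v in(283,312,319)]; print('lines',np.linalg.norm(l1-l2),'bubble',np.linalg.norm(b-(l1+l2)/2))
c=eyes.calibration('wrist'); json.dump({k:np.array(c[k]).tolist() for k in('K','camera_from_world')},open('w6.json','w'))
im=shot('wrist','w6.png')
cv2.imwrite('pics/w6b.png',cv2.resize(im,(800,600),interpolation=cv2.INTER_CUBIC))
E
```

```text
now [0.4964 0.2538 0.363 ] tz [ 0.0002  0.0001 -1.    ] heading ty deg -170.28551682206768
shift cm [-0.0221  0.0394  7.0994] rows>= 1.13592161203874
wz deg (about tool z, which points down) -0.28551682206767737 j6 -1.4116548156083426
[ 0.3287  0.2945 -0.0826  1.1935  0.0001 -1.4117]
level [0.5078 0.0814 0.128 ] 0.18263020842112537 93.99661933519921
lines 0.018130225305137873 bubble 0.013559744417195603
```

View pics/w6b.png

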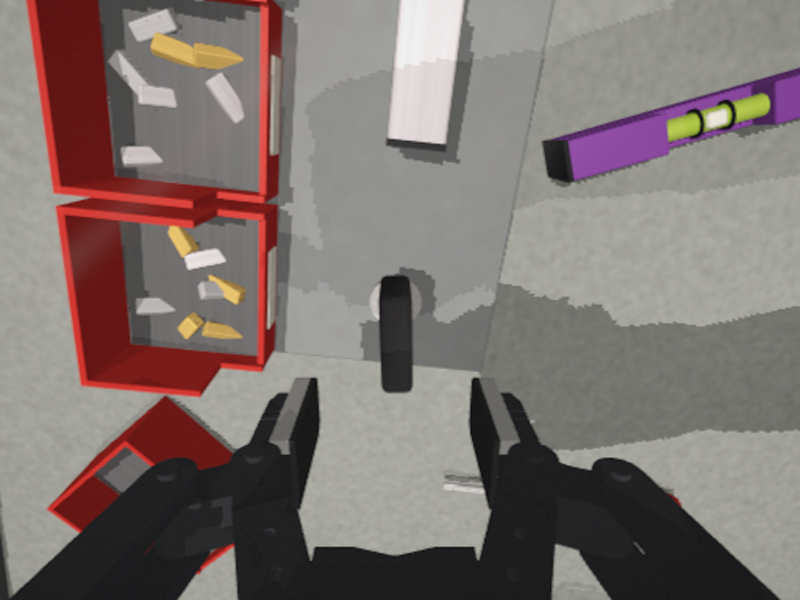

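```bash
python3 - <<'E'
from h import *
import json
c=json.load(open('w6.json')); g=lambda u,v,z: onz('wrist',(u/1.5625,v/1.5625),z,c)
A,B=g(395.5,308,.151),g(397,389,.151);d=B-A;print('knob',A,B,(A+B)/2,np.linalg.norm(d),np.degrees(np.arctan2(d[1],d[0])),'disc',g(395,299,.1))
plan([*((A+B)/2)[:2],.292],np.degrees(np.arctan2(d[1],d[0]))-90)
E
```

```text
knob [0.4987 0.2368 0.151 ] [0.4915 0.2741 0.151 ] [0.4951 0.2554 0.151 ] 0.037998330159949786 100.82042222427877 disc [0.4964 0.2504 0.1   ]
now [0.4965 0.2539 0.3634] tz [ 0.001   0.0004 -1.    ] heading ty deg -170.27655462477227
shift cm [-0.1745  0.1244  7.1366] rows>= 1.1423740390480992
wz deg (about tool z, which points down) -1.0969768490510319 j6 -1.4117821451599826
```

Call:
carry_out:
  motion:
    - {"jaw": 0.2,"tx": 0,"ty": 0.05,"tz": 2,"wx": 0,"wy": 0,"wz": -0.7}
    - {"jaw": 0.2,"tx": 0,"ty": 0,"tz": 3,"wx": 0,"wy": 0,"wz": 0}
    - {"jaw": 0.2,"tx": 0,"ty": 0,"tz": 2,"wx": 0,"wy": 0,"wz": 0}
    - {"jaw": 0.2,"tx": 0,"ty": 0,"tz": 0,"wx": 0,"wy": 0,"wz": 0}
    - {"jaw": -0.4,"tx": 0,"ty": 0,"tz": 0,"wx": 0,"wy": 0,"wz": 0}
    - {"jaw": -1,"tx": 0,"ty": 0,"tz": 0,"wx": 0,"wy": 0,"wz": 0}
    - {"jaw": -1,"tx": 0,"ty": 0,"tz": 0,"wx": 0,"wy": 0,"wz": 0}
    - {"jaw": -1,"tx": 0,"ty": 0,"tz": 0,"wx": 0,"wy": 0,"wz": 0}
    - {"jaw": -1,"tx": 0,"ty": 0,"tz": 0,"wx": 0,"wy": 0,"wz": 0}
  force: 70

```text
clock: 15.8
tcp_pos: [0.4956, 0.2538, 0.2943]
orientation: [-0.001, 0.769, -0.64, 0.0]
wrist_force: [-3.6, -1.1, 5.4]
finger_gap: 0.0127
```

Call:
carry_out:
  motion:
    - {"jaw": -1,"tx": 0,"ty": 0,"tz": 0,"wx": 0,"wy": 0,"wz": 4}
    - {"jaw": -1,"tx": 0,"ty": 0,"tz": 0,"wx": 0,"wy": 0,"wz": 8}
    - {"jaw": -1,"tx": 0,"ty": 0,"tz": 0,"wx": 0,"wy": 0,"wz": 8}
    - {"jaw": -1,"tx": 0,"ty": 0,"tz": 0,"wx": 0,"wy": 0,"wz": 8}
    - {"jaw": -1,"tx": 0,"ty": 0,"tz": 0,"wx": 0,"wy": 0,"wz": 8}
    - {"jaw": -1,"tx": 0,"ty": 0,"tz": 0,"wx": 0,"wy": 0,"wz": 8}

```text
clock: 16.55
tcp_pos: [0.4957, 0.2538, 0.2943]
orientation: [0.001, -0.471, 0.882, -0.0]
wrist_force: [-2.3, -1.1, 4.7]
finger_gap: 0.0128
```

Call:
carry_out:
  motion:
    - {"jaw": -1,"tx": 0,"ty": 0,"tz": 0,"wx": 0,"wy": 0,"wz": 8}
    - {"jaw": -1,"tx": 0,"ty": 0,"tz": 0,"wx": 0,"wy": 0,"wz": 8}
    - {"jaw": -1,"tx": 0,"ty": 0,"tz": 0,"wx": 0,"wy": 0,"wz": 8}
    - {"jaw": -1,"tx": 0,"ty": 0,"tz": 0,"wx": 0,"wy": 0,"wz": 8}
    - {"jaw": -1,"tx": 0,"ty": 0,"tz": 0,"wx": 0,"wy": 0,"wz": 8}
    - {"jaw": -1,"tx": 0,"ty": 0,"tz": 0,"wx": 0,"wy": 0,"wz": 8}
    - {"jaw": -1,"tx": 0,"ty": 0,"tz": 0,"wx": 0,"wy": 0,"wz": 8}
    - {"jaw": -1,"tx": 0,"ty": 0,"tz": 0,"wx": 0,"wy": 0,"wz": 8}
    - {"jaw": -1,"tx": 0,"ty": 0,"tz": 0,"wx": 0,"wy": 0,"wz": 8}
    - {"jaw": -1,"tx": 0,"ty": 0,"tz": 0,"wx": 0,"wy": 0,"wz": 5}
    - {"jaw": -1,"tx": 0,"ty": 0,"tz": 0,"wx": 0,"wy": 0,"wz": 0}
    - {"jaw": -1,"tx": 0,"ty": 0,"tz": 0,"wx": 0,"wy": 0,"wz": 0}

```text
clock: 18.05
tcp_pos: [0.4958, 0.2536, 0.2943]
orientation: [0.001, 0.179, 0.984, 0.0]
wrist_force: [-1.4, -1.5, 6.0]
finger_gap: 0.013
```

```bash
python3 - <<'E'
from h import *
plan([.496,.254,.292],10); print(get_state()['joint_pos'],get_state()['ft_torque'])
im2=shot('side','s7.png'); cv2.imwrite('pics/s7c.png',cv2.resize(im2[110:230,185:345],None,fx=5,fy=5,interpolation=cv2.INTER_CUBIC))
im2=shot('scene','c7.png'); cv2.imwrite('pics/c7c.png',cv2.resize(im2[140:260,220:380],None,fx=5,fy=5,interpolation=cv2.INTER_CUBIC))
E
```

```text
now [0.4958 0.2536 0.2943] tz [ 0.0013 -0.0001 -1.    ] heading ty deg 69.42104135193794
shift cm [-0.0079  0.0477  0.231 ] rows>= 0.037764019177185144
wz deg (about tool z, which points down) 59.421041351937944 j6 0.6879247898713307
[ 0.3288  0.3346 -0.2014  1.0335 -0.0005  0.6879] [-0.4045  0.492  -0.1114]
```

View pics/s7c.png

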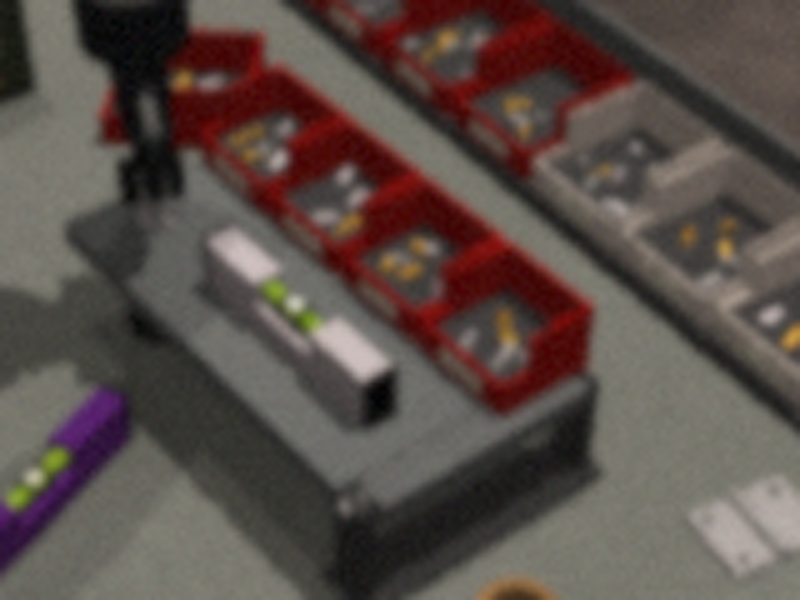

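View pics/c7c.png

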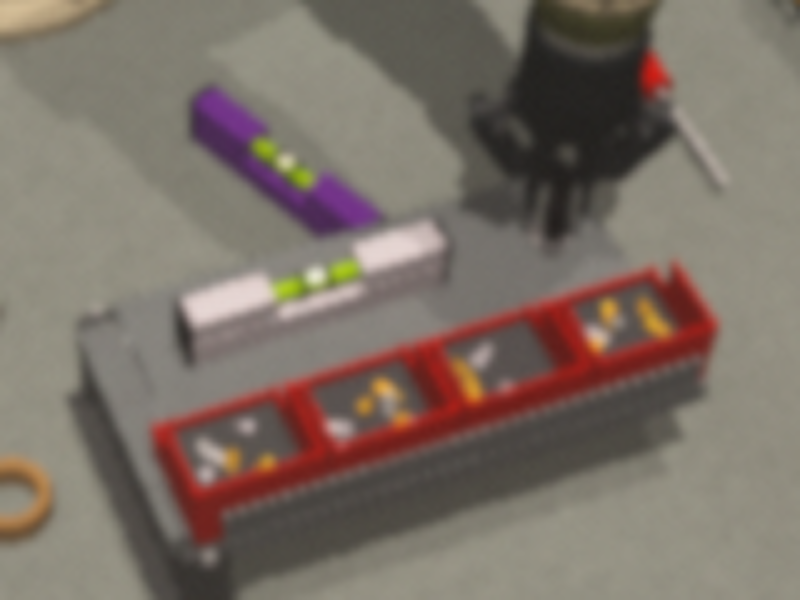

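Call:
carry_out:
  motion:
    - {"jaw": -0.4,"tx": 0,"ty": 0,"tz": 0,"wx": 0,"wy": 0,"wz": 0}
    - {"jaw": 0,"tx": 0,"ty": 0,"tz": 0,"wx": 0,"wy": 0,"wz": 0}
    - {"jaw": 0,"tx": 0,"ty": 0,"tz": 0,"wx": 0,"wy": 0,"wz": 0}
    - {"jaw": 0,"tx": 0,"ty": 0,"tz": -1,"wx": 0,"wy": 0,"wz": 0}
    - {"jaw": 0,"tx": 0,"ty": 0,"tz": -3,"wx": 0,"wy": 0,"wz": 0}
    - {"jaw": 0,"tx": 0,"ty": 0,"tz": -3,"wx": 0,"wy": 0,"wz": -8.5}
    - {"jaw": 0,"tx": 0,"ty": 0,"tz": -2,"wx": 0,"wy": 0,"wz": -8.5}
    - {"jaw": 0,"tx": 0,"ty": 0,"tz": 0,"wx": 0,"wy": 0,"wz": -8}
    - {"jaw": 0,"tx": -1.2,"ty": -4.4,"tz": 0,"wx": 0,"wy": 0,"wz": 0}
    - {"jaw": 0,"tx": -1.2,"ty": -4.4,"tz": 0,"wx": 0,"wy": 0,"wz": 0}
    - {"jaw": 0,"tx": -1.2,"ty": -4.4,"tz": 0,"wx": 0,"wy": 0,"wz": 0}
    - {"jaw": 0,"tx": -1.2,"ty": -4.4,"tz": 0,"wx": 0,"wy": 0,"wz": 0}
    - {"jaw": 0,"tx": 0,"ty": 0,"tz": 0,"wx": 0,"wy": 0,"wz": 0}
    - {"jaw": 0,"tx": 0,"ty": 0,"tz": 0,"wx": 0,"wy": 0,"wz": 0}
    - {"jaw": 0,"tx": 0,"ty": 0,"tz": 0,"wx": 0,"wy": 0,"wz": 0}

```text
clock: 20.02
tcp_pos: [0.5569, 0.083, 0.3829]
orientation: [-0.0, -0.04, 0.999, 0.0]
wrist_force: [-0.6, 0.1, 0.3]
finger_gap: 0.0427
```

```bash
python3 - <<'E'
from h import *
plan([.512,.02,.36],94); print(get_state()['wrist_force'])
import json
c=eyes.calibration('wrist'); json.dump({k:np.array(c[k]).tolist() for k in('K','camera_from_world')},open('w8.json','w'))
im=shot('wrist','w8.png')
cv2.imwrite('pics/w8b.png',cv2.resize(im,(800,600),interpolation=cv2.INTER_CUBIC))
E
```

```text
now [0.5569 0.083  0.3829] tz [-0.      0.0003 -1.    ] heading ty deg 94.5315842058884
shift cm [ 4.9717 -5.9272  2.2928] rows>= 1.2910224766429683
wz deg (about tool z, which points down) 0.5315842058883931 j6 -0.07376124026800118
[-0.5906  0.0814  0.2901]
```

View pics/w8b.png

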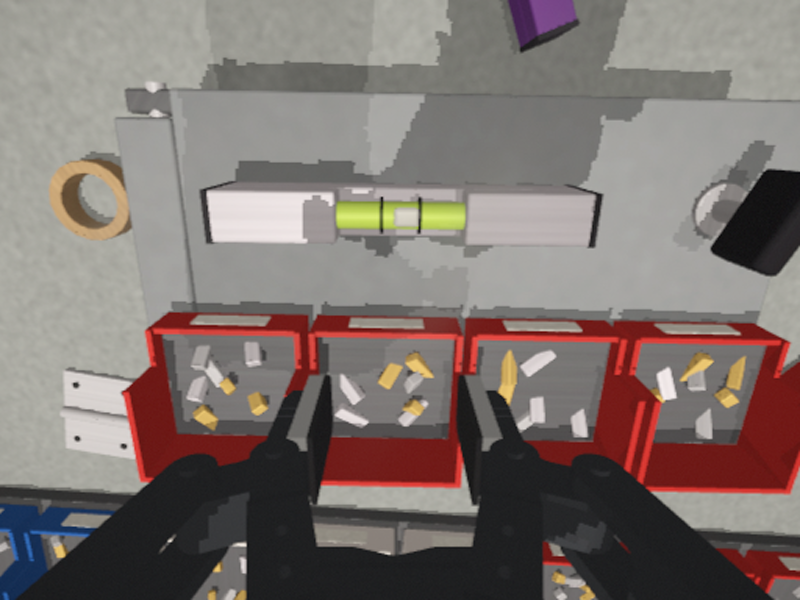

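```bash
cat > bub.py <<'E'
from h import *
import sys
im=cv2.imread(sys.argv[1]); r0,r1,c0,c1=map(int,sys.argv[3:7])
cv2.imwrite(sys.argv[2],cv2.resize(im[r0:r1,c0:c1],None,fx=8,fy=8,interpolation=cv2.INTER_NEAREST))
E
python3 bub.py pics/w8.png pics/w8c.png 110 165 210 305; python3 - <<'E'
import cv2
im=cv2.imread('pics/w8.png'); 
print(im[139,235:275].astype(int).tolist())
E
```

```text
[[119, 237, 219], [119, 237, 219], [119, 237, 218], [120, 237, 219], [119, 237, 219], [120, 237, 219], [119, 237, 218], [105, 213, 196], [68, 131, 120], [61, 120, 108], [99, 207, 189], [121, 237, 219], [120, 237, 219], [120, 237, 219], [120, 237, 218], [120, 237, 218], [122, 229, 212], [154, 207, 200], [182, 195, 199], [194, 205, 210], [199, 211, 215], [198, 210, 214], [198, 210, 214], [198, 210, 215], [198, 210, 215], [198, 210, 215], [198, 210, 214], [197, 210, 214], [197, 210, 214], [197, 209, 214], [195, 207, 212], [187, 199, 203], [153, 164, 169], [83, 88, 92], [67, 127, 115], [101, 207, 189], [118, 235, 217], [117, 235, 217], [117, 235, 216], [117, 235, 217]]
```

View pics/w8c.png

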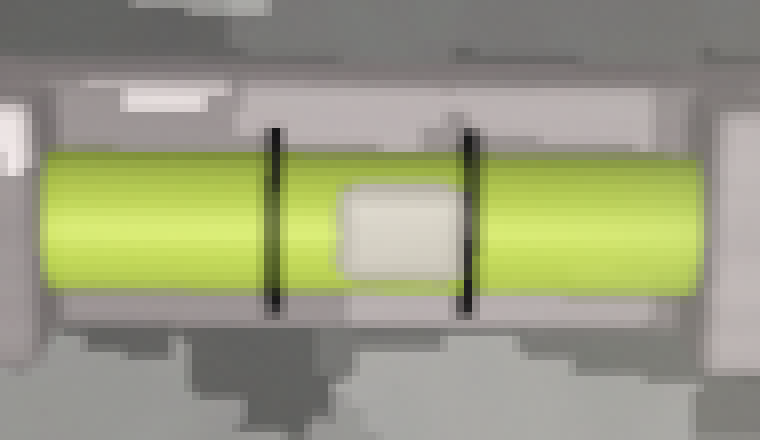

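```bash
python3 - <<'E'
from h import *
im=shot('wrist','w9.png'); print(get_state()['clock']); print(im[139,240:275,0].astype(int).tolist())
a=cv2.imread('pics/w5.png'); print(a[160:225,253].astype(int).tolist())
E
```

```text
20.125
[119, 119, 105, 69, 60, 99, 119, 121, 120, 120, 120, 126, 156, 183, 194, 198, 198, 198, 198, 198, 198, 198, 197, 197, 197, 194, 185, 147, 62, 70, 102, 118, 117, 118, 117]
[[109, 192, 179], [108, 224, 206], [107, 225, 206], [108, 224, 206], [106, 224, 205], [108, 224, 206], [107, 224, 206], [107, 224, 205], [107, 224, 205], [106, 223, 205], [107, 223, 205], [107, 224, 205], [106, 223, 204], [107, 223, 205], [106, 223, 205], [105, 223, 204], [104, 222, 203], [98, 218, 198], [89, 213, 192], [90, 213, 192], [89, 213, 191], [81, 199, 178], [39, 40, 42], [69, 118, 108], [95, 200, 182], [105, 222, 203], [105, 222, 202], [104, 221, 202], [104, 221, 202], [103, 221, 202], [104, 222, 203], [104, 221, 202], [104, 221, 202], [104, 221, 202], [102, 220, 201], [97, 217, 197], [104, 213, 195], [147, 200, 194], [201, 214, 218], [223, 235, 238], [217, 228, 227], [95, 101, 105], [119, 128, 130], [202, 214, 216], [224, 236, 238], [222, 235, 238], [221, 234, 238], [220, 232, 237], [207, 226, 229], [134, 212, 201], [101, 218, 198], [100, 218, 198], [100, 218, 198], [101, 218, 198], [101, 218, 198], [101, 217, 197], [99, 216, 196], [96, 214, 194], [96, 214, 194], [96, 214, 194], [96, 214, 194], [97, 210, 191], [101, 181, 167], [119, 120, 126], [150, 150, 158]]
```

Call:
carry_out:
  motion:
    - {"jaw": 0,"tx": 1.2,"ty": 4.4,"tz": 0,"wx": 0,"wy": 0,"wz": 0}
    - {"jaw": 0,"tx": 1.2,"ty": 4.4,"tz": 0,"wx": 0,"wy": 0,"wz": 0}
    - {"jaw": 0,"tx": 1.2,"ty": 4.4,"tz": 0,"wx": 0,"wy": 0,"wz": 0}
    - {"jaw": 0,"tx": 1.15,"ty": 4.3,"tz": 0,"wx": 0,"wy": 0,"wz": 0}
    - {"jaw": 0,"tx": 0,"ty": 0,"tz": 0,"wx": 0,"wy": 0,"wz": 8.5}
    - {"jaw": 0,"tx": 0,"ty": 0,"tz": 0,"wx": 0,"wy": 0,"wz": 8.5}
    - {"jaw": 0,"tx": 0,"ty": 0,"tz": 0,"wx": 0,"wy": 0,"wz": 8}
    - {"jaw": 0,"tx": 0,"ty": 0,"tz": 1,"wx": 0,"wy": 0,"wz": 0}
    - {"jaw": 0,"tx": 0,"ty": 0,"tz": 0,"wx": 0,"wy": 0,"wz": 0}
    - {"jaw": 0,"tx": 0,"ty": 0,"tz": 0,"wx": 0,"wy": 0,"wz": 0}

```text
clock: 21.38
tcp_pos: [0.4962, 0.2528, 0.3725]
orientation: [-0.0, 0.178, 0.984, -0.0]
wrist_force: [0.1, -0.4, 0.3]
finger_gap: 0.0426
```

```bash
python3 - <<'E'
from h import *
plan([.4958,.2536,.294],69.4)
im=shot('wrist','w10.png')
E
```

```text
now [0.4962 0.2528 0.3725] tz [-0.0005 -0.0001 -1.    ] heading ty deg 69.52594499872073
shift cm [0.0622 0.0595 7.8462] rows>= 1.2554703439484156
wz deg (about tool z, which points down) 0.12594499872072618 j6 0.6844056407989386
```

View pics/w10.png

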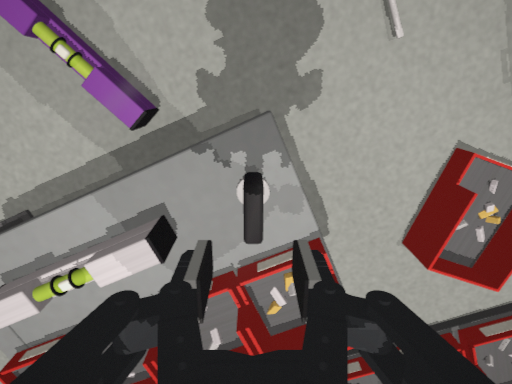

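Knob at (253,210), aligned with the jaws. Grasp it and turn it back 23°.

Call:
carry_out:
  motion:
    - {"jaw": 0,"tx": 0.05,"ty": 0.05,"tz": 3,"wx": 0,"wy": 0,"wz": 0}
    - {"jaw": 0,"tx": 0,"ty": 0,"tz": 3,"wx": 0,"wy": 0,"wz": 0}
    - {"jaw": 0,"tx": 0,"ty": 0,"tz": 1.8,"wx": 0,"wy": 0,"wz": 0}
    - {"jaw": 0,"tx": 0,"ty": 0,"tz": 0,"wx": 0,"wy": 0,"wz": 0}
    - {"jaw": -0.5,"tx": 0,"ty": 0,"tz": 0,"wx": 0,"wy": 0,"wz": 0}
    - {"jaw": -1,"tx": 0,"ty": 0,"tz": 0,"wx": 0,"wy": 0,"wz": 0}
    - {"jaw": -1,"tx": 0,"ty": 0,"tz": 0,"wx": 0,"wy": 0,"wz": 0}
    - {"jaw": -1,"tx": 0,"ty": 0,"tz": 0,"wx": 0,"wy": 0,"wz": 0}
    - {"jaw": -1,"tx": 0,"ty": 0,"tz": 0,"wx": 0,"wy": 0,"wz": -4}
    - {"jaw": -1,"tx": 0,"ty": 0,"tz": 0,"wx": 0,"wy": 0,"wz": -8}
    - {"jaw": -1,"tx": 0,"ty": 0,"tz": 0,"wx": 0,"wy": 0,"wz": -8}
    - {"jaw": -1,"tx": 0,"ty": 0,"tz": 0,"wx": 0,"wy": 0,"wz": -3}
    - {"jaw": -1,"tx": 0,"ty": 0,"tz": 0,"wx": 0,"wy": 0,"wz": 0}
    - {"jaw": -1,"tx": 0,"ty": 0,"tz": 0,"wx": 0,"wy": 0,"wz": 0}
    - {"jaw": -0.4,"tx": 0,"ty": 0,"tz": 0,"wx": 0,"wy": 0,"wz": 0}
    - {"jaw": 0,"tx": 0,"ty": 0,"tz": 0,"wx": 0,"wy": 0,"wz": 0}
    - {"jaw": 0,"tx": 0,"ty": 0,"tz": 0,"wx": 0,"wy": 0,"wz": 0}
    - {"jaw": 0,"tx": 0,"ty": 0,"tz": -2,"wx": 0,"wy": 0,"wz": 0}
    - {"jaw": 0,"tx": 0,"ty": 0,"tz": -4,"wx": 0,"wy": 0,"wz": 0}
    - {"jaw": 0,"tx": 0,"ty": 0,"tz": -3,"wx": 0,"wy": 0,"wz": 0}

```text
clock: 23.92
tcp_pos: [0.4962, 0.2535, 0.386]
orientation: [0.0, -0.021, 1.0, 0.0]
wrist_force: [0.5, 0.3, 0.6]
finger_gap: 0.0424
```

```bash
python3 - <<'E'
from h import *
plan([.557,.083,.383],94)
E
```

```text
now [0.4962 0.2535 0.386 ] tz [ 0.0006  0.0004 -1.    ] heading ty deg 92.4443644723339
shift cm [ -5.3513 -17.2913   0.297 ] rows>= 2.896457096370694
wz deg (about tool z, which points down) -1.555635527666098 j6 0.285508566060165
```

Call:
carry_out:
  motion:
    - {"jaw": 0,"tx": -1.3,"ty": -4.3,"tz": 0,"wx": 0,"wy": 0,"wz": -1.5}
    - {"jaw": 0,"tx": -1.3,"ty": -4.3,"tz": 0,"wx": 0,"wy": 0,"wz": 0}
    - {"jaw": 0,"tx": -1.3,"ty": -4.3,"tz": 0,"wx": 0,"wy": 0,"wz": 0}
    - {"jaw": 0,"tx": -1.3,"ty": -4.3,"tz": 0,"wx": 0,"wy": 0,"wz": 0}
    - {"jaw": -1,"tx": 0,"ty": 0,"tz": 0,"wx": 0,"wy": 0,"wz": 0}
    - {"jaw": -1,"tx": 0,"ty": 0,"tz": 0,"wx": 0,"wy": 0,"wz": 0}
    - {"jaw": -1,"tx": 0,"ty": 0,"tz": 0,"wx": 0,"wy": 0,"wz": 0}
    - {"jaw": -1,"tx": 0,"ty": 0,"tz": 0,"wx": 0,"wy": 0,"wz": 0}
    - {"jaw": -1,"tx": 0,"ty": 0,"tz": 0,"wx": 0,"wy": 0,"wz": 0}
    - {"jaw": -1,"tx": 0,"ty": 0,"tz": 0,"wx": 0,"wy": 0,"wz": 0}
  force: 30

```text
clock: 25.18
tcp_pos: [0.5586, 0.0854, 0.3848]
orientation: [0.0, -0.035, 0.999, 0.0]
wrist_force: [-0.9, 0.1, 0.4]
finger_gap: -0.0001
```

```bash
python3 - <<'E'
from h import *
import json
plan([.512,.02,.33],94)
c=eyes.calibration('wrist'); json.dump({k:np.array(c[k]).tolist() for k in('K','camera_from_world')},open('w11.json','w'))
im=shot('wrist','w11.png'); cv2.imwrite('pics/w11b.png',cv2.resize(im,(800,600),interpolation=cv2.INTER_CUBIC))
for r in (136,139):print(im[r,210:305,0].astype(int).tolist())
E
python3 bub.py pics/w11.png pics/w11c.png 110 165 210 305
```

```text
now [0.5586 0.0854 0.3848] tz [ 0.0001  0.0001 -1.    ] heading ty deg 93.98147055536357
shift cm [ 5.1003 -6.198   5.4747] rows>= 1.554558872225529
wz deg (about tool z, which points down) -0.01852944463642814 j6 -0.0599050349654784
[138, 121, 110, 114, 117, 120, 120, 120, 120, 119, 120, 120, 120, 120, 120, 120, 119, 119, 120, 119, 120, 119, 120, 120, 121, 121, 120, 121, 121, 98, 51, 69, 106, 120, 121, 151, 179, 192, 198, 198, 198, 198, 198, 198, 198, 198, 197, 197, 195, 187, 168, 139, 119, 112, 86, 49, 90, 117, 116, 116, 117, 117, 117, 117, 116, 116, 115, 116, 117, 116, 117, 117, 116, 115, 115, 116, 116, 116, 116, 116, 116, 114, 113, 112, 123, 145, 169, 178, 178, 178, 178, 177, 178, 177, 177]
[143, 126, 100, 86, 87, 89, 91, 91, 90, 91, 91, 91, 91, 91, 90, 91, 92, 90, 91, 90, 91, 90, 92, 91, 91, 91, 92, 91, 91, 74, 37, 41, 72, 91, 94, 143, 179, 188, 193, 192, 192, 192, 192, 191, 191, 191, 191, 190, 190, 183, 162, 119, 91, 85, 61, 32, 68, 91, 92, 91, 91, 91, 91, 91, 92, 91, 92, 92, 93, 93, 94, 95, 95, 95, 95, 96, 95, 96, 97, 97, 98, 96, 94, 103, 129, 156, 176, 183, 182, 181, 181, 181, 181, 181, 180]
```

View pics/w11b.png

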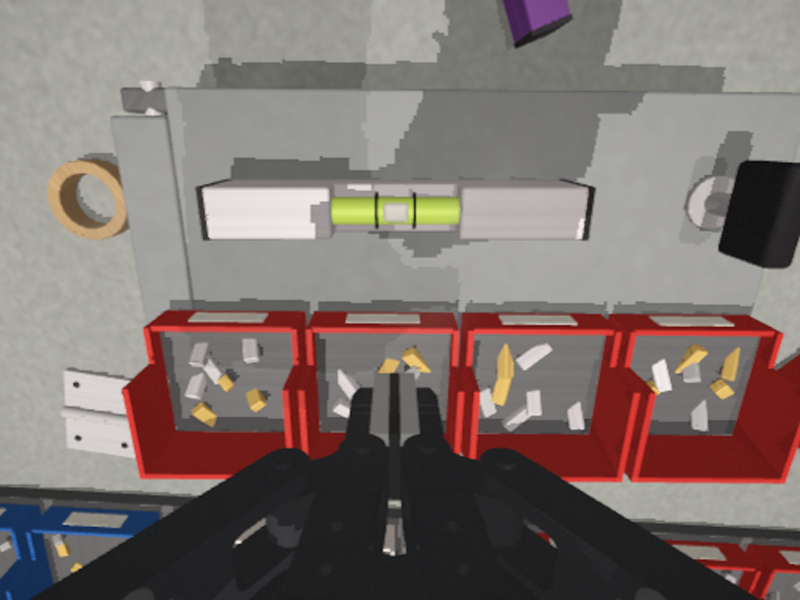

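View pics/w11c.png

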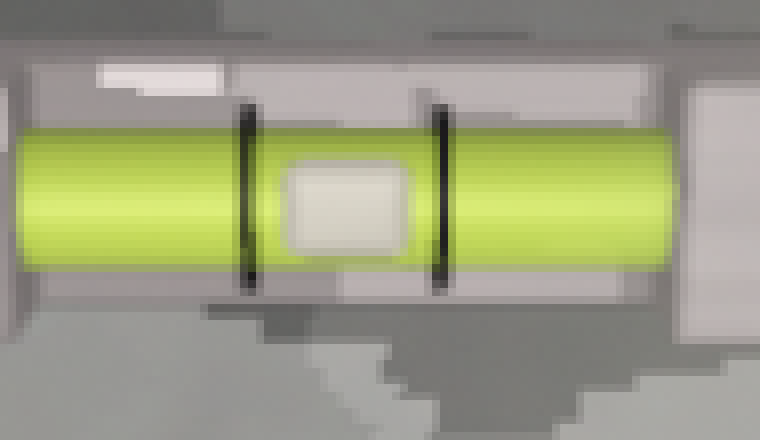

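```bash
python3 - <<'E'
from h import *
import json
c=json.load(open('w11.json')); g=lambda u,v,z: onz('wrist',(u/1.5625,v/1.5625),z,c)
A,B=g(203,213,.137),g(588,214,.137);d=B-A;m=(A+B)/2;u=d/np.linalg.norm(d);print(A,B,m,np.linalg.norm(d),np.degrees(np.arctan2(d[1],d[0])))
# across: top face edges near hinge end
print(g(270,189,.137),g(270,240,.137))
t=m-.055*u; print(t); plan([t[0],t[1],.32],94)
E
```

```text
[ 0.5138 -0.0057  0.137 ] [0.5018 0.1718 0.137 ] [0.5078 0.083  0.137 ] 0.1778673708715927 93.8728053061104
[0.5008 0.0253 0.137 ] [0.5243 0.0249 0.137 ]
[0.5115 0.0282 0.137 ]
now [0.5586 0.0853 0.3847] tz [ 0.0001  0.0001 -1.    ] heading ty deg 93.96924993307975
shift cm [ 5.0935 -5.3713  6.4735] rows>= 1.57338266962535
wz deg (about tool z, which points down) -0.030750066920248287 j6 -0.05989900360347132
```

Call:
carry_out:
  motion:
    - {"jaw": -1,"tx": 2.5,"ty": -2.7,"tz": 0,"wx": 0,"wy": 0,"wz": 0}
    - {"jaw": -1,"tx": 2.55,"ty": -2.7,"tz": 0,"wx": 0,"wy": 0,"wz": 0}
    - {"jaw": -1,"tx": 0,"ty": 0,"tz": 3,"wx": 0,"wy": 0,"wz": 0}
    - {"jaw": -1,"tx": 0,"ty": 0,"tz": 2,"wx": 0,"wy": 0,"wz": 0}
    - {"jaw": -1,"tx": 0,"ty": 0,"tz": 1.5,"wx": 0,"wy": 0,"wz": 0}
    - {"jaw": -1,"tx": 0,"ty": 0,"tz": 0.4,"wx": 0,"wy": 0,"wz": 0}
    - {"jaw": -1,"tx": 0,"ty": 0,"tz": 0,"wx": 0,"wy": 0,"wz": 0}

```text
clock: 26.1
tcp_pos: [0.5122, 0.0277, 0.3158]
orientation: [0.0, -0.035, 0.999, 0.0]
wrist_force: [0.6, -0.2, 0.5]
finger_gap: -0.0002
```

Call:
carry_out:
  motion:
    - {"jaw": -1,"tx": 0,"ty": 0,"tz": 0.15,"wx": 0,"wy": 0,"wz": 0}
    - {"jaw": -1,"tx": 0,"ty": 0,"tz": 0.1,"wx": 0,"wy": 0,"wz": 0}
    - {"jaw": -1,"tx": 0,"ty": 0,"tz": 0,"wx": 0,"wy": 0,"wz": 0}

```text
clock: 26.48
tcp_pos: [0.5121, 0.0277, 0.3134]
orientation: [0.0, -0.034, 0.999, 0.0]
wrist_force: [-0.5, -0.2, -0.8]
finger_gap: -0.0002
```

Call:
carry_out:
  motion:
    - {"jaw": -1,"tx": 0,"ty": 0,"tz": 0.1,"wx": 0,"wy": 0,"wz": 0}
    - {"jaw": -1,"tx": 0,"ty": 0,"tz": 0.1,"wx": 0,"wy": 0,"wz": 0}
    - {"jaw": -1,"tx": 0,"ty": 0,"tz": 0,"wx": 0,"wy": 0,"wz": 0}

```text
clock: 26.85
tcp_pos: [0.512, 0.0277, 0.3111]
orientation: [-0.0, -0.034, 0.999, 0.0]
wrist_force: [0.0, 0.2, 1.4]
finger_gap: -0.0
```

Call:
carry_out:
  motion:
    - {"jaw": -1,"tx": 0,"ty": 0,"tz": 0.1,"wx": 0,"wy": 0,"wz": 0}
    - {"jaw": -1,"tx": 0,"ty": 0,"tz": 0,"wx": 0,"wy": 0,"wz": 0}

```text
clock: 27.1
tcp_pos: [0.5121, 0.0276, 0.3104]
orientation: [0.0, -0.034, 0.999, 0.0]
wrist_force: [-1.3, 0.8, 2.7]
finger_gap: 0.0004
```

Call:
carry_out:
  motion:
    - {"jaw": -1,"tx": 0,"ty": 0,"tz": 0.05,"wx": 0,"wy": 0,"wz": 0}
    - {"jaw": -1,"tx": 0,"ty": 0,"tz": 0,"wx": 0,"wy": 0,"wz": 0}

```text
clock: 27.35
tcp_pos: [0.512, 0.0277, 0.3105]
orientation: [0.0, -0.034, 0.999, -0.0]
wrist_force: [-1.8, 0.1, 6.6]
finger_gap: -0.0001
```

Call:
carry_out:
  motion:
    - {"jaw": -1,"tx": 0,"ty": 0,"tz": 0.05,"wx": 0,"wy": 0,"wz": 0}
    - {"jaw": -1,"tx": 0,"ty": 0,"tz": 0,"wx": 0,"wy": 0,"wz": 0}

```text
clock: 27.6
tcp_pos: [0.512, 0.0277, 0.3104]
orientation: [0.001, -0.034, 0.999, -0.0]
wrist_force: [-3.5, 0.9, 9.3]
finger_gap: 0.0001
```

Call:
carry_out:
  motion:
    - {"jaw": -1,"tx": 0,"ty": 0,"tz": 0.05,"wx": 0,"wy": 0,"wz": 0}
    - {"jaw": -1,"tx": 0,"ty": 0,"tz": 0.05,"wx": 0,"wy": 0,"wz": 0}
    - {"jaw": -1,"tx": 0,"ty": 0,"tz": 0,"wx": 0,"wy": 0,"wz": 0}
    - {"jaw": -1,"tx": 0,"ty": 0,"tz": 0,"wx": 0,"wy": 0,"wz": 0}
    - {"jaw": -1,"tx": 0,"ty": 0,"tz": 0,"wx": 0,"wy": 0,"wz": 0}
    - {"jaw": -1,"tx": 0,"ty": 0,"tz": 0,"wx": 0,"wy": 0,"wz": 0}
    - {"jaw": -1,"tx": 0,"ty": 0,"tz": 0,"wx": 0,"wy": 0,"wz": 0}
    - {"jaw": -1,"tx": 0,"ty": 0,"tz": 0,"wx": 0,"wy": 0,"wz": 0}
    - {"jaw": -1,"tx": 0,"ty": 0,"tz": 0,"wx": 0,"wy": 0,"wz": 0}
    - {"jaw": -1,"tx": 0,"ty": 0,"tz": 0,"wx": 0,"wy": 0,"wz": 0}

```text
clock: 28.85
tcp_pos: [0.512, 0.0277, 0.3104]
orientation: [0.001, -0.034, 0.999, -0.0]
wrist_force: [-5.6, -0.8, 16.6]
finger_gap: -0.0
```

```bash
python3 - <<'E'
from h import *
im=shot('wrist','w12.png'); cv2.imwrite('pics/w12b.png',cv2.resize(im,(800,600),interpolation=cv2.INTER_CUBIC))
im2=shot('side','s12.png'); cv2.imwrite('pics/s12c.png',cv2.resize(im2[110:230,185:345],None,fx=4,fy=4,interpolation=cv2.INTER_CUBIC))
s=get_state(); print(s['clock'],s['wrist_force'],s['tcp_pos'])
E
```

```text
28.95 [-5.8256 -0.2393 16.4208] [0.512  0.0277 0.3104]
```

View pics/w12b.png

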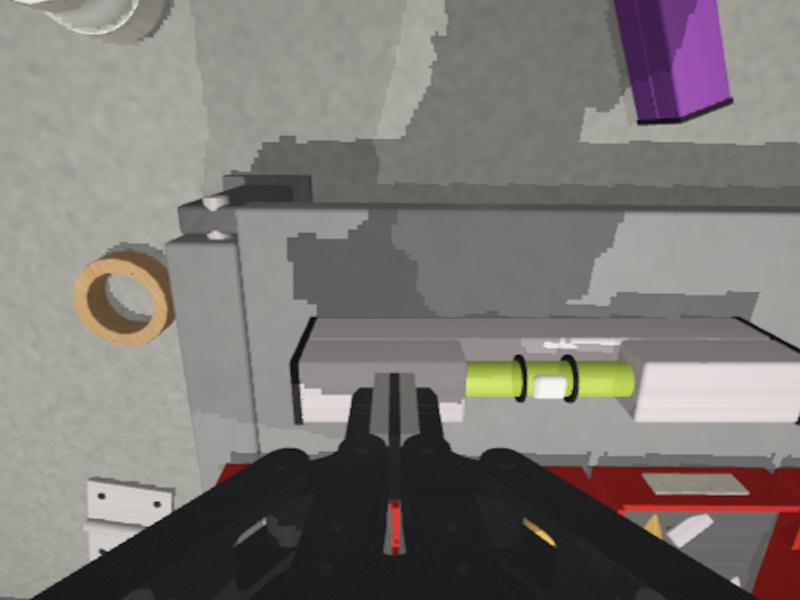

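View pics/s12c.png

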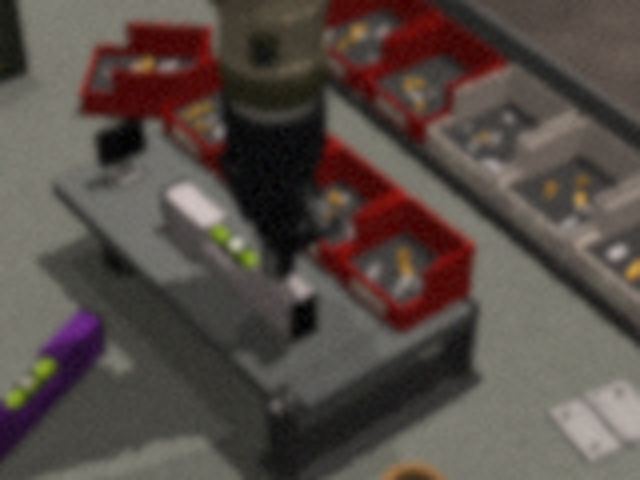

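```bash
python3 - <<'E'
from h import *
print(env.hand_in()); s=get_state(); print(s['clock'],s['wrist_force'],s['tcp_pos'])
E
```

```text
the job is handed in; nothing more can be done
None
the job is handed in; nothing more can be done
```

I laid the level on the shelf's lane, centred the bubble with the wing knob, and handed in with the fingers pressing on the level's hinge-side end. The hand-in reports no verdict, so the checks below are my own measurements.

- **Placing:** in the last clear view the level's middle was at about (0.508, 0.083), along a heading of 93.9°. I estimated the lane's middle at (0.507, 0.084) and its heading at 93.7°.
- **Levelling:** I first turned the knob about 120° clockwise, which overshot. The bubble stood about 2.6 mm towards the knob, because I had misread the starting offset as 13 mm when it was nearer 10.7 mm. I regripped the knob and turned it back 23°, and with the knob let go the bubble then measured about 0.4 mm from the middle. The first turn had already put the bubble just inside the 3 mm limit, so step 2 may have been met at that point.
- **Pressing:** the wrist force held steady at about 16.5 N downward, with about 6 N sideways. The bubble still looked centred in an angled view through the vial.
- **Time and bystanders:** I handed in at about 29 s, and I saw no bystander moved.

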